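# Load the leak-test carrier, then break the chamber lid's seal and hold it ajar

## Robot

A 6-joint arm with a two-finger parallel gripper is mounted at the origin on the work surface. World frame = base frame: x ahead of the robot, y to its left, z up, the work surface at z = 0. Lengths are in m, angles in degrees, forces in N, time in s.
With the tool pointing down it reaches from about 0.25 to 0.725 m from the base axis. Payload 9.7 kg.
Tool frame: the origin (TCP) lies midway between the tips of the shut fingers; the grasp point (between the pads) lies 19 mm behind it; y points along the fingers, x is the direction in which the jaws open and shut, and the axes are right-handed (so a half turn about y gives the same grasp; the last joint's range is limited). The gripper opens to 85 mm and grips with 20 to 120 N. Pads are 22 mm wide; open, the fingers measure 114 mm over their backs; the gripper's body (76 mm by 85 mm) begins 54 mm behind the grasp point. The pads swing forward as they close: fully open they stand 13 mm farther back than shut.
Start: joints at [72.479, 4.979, 10.078, 95.1, 0, 90], TCP at [0.166, 0.524, 0.231] pointing down, gripper open.
Joint ranges: [-179.16, 179.16], [-48.56, 103.87], [-65.8, 70.77], [-126.05, 130.52], [-82.76, 87.17], [-180, 180]. Speed limits (degrees/s): [127.2, 127.2, 147.25, 180, 180, 180].

## Interface

Orientations are given as [roll, pitch, yaw] about the fixed x, y, z axes, in that order (R = Rz(yaw) Ry(pitch) Rx(roll)).
In Python, from workcell import get_obs, camera, job_done gives the robot as it stands.
- The arm moves only by the tool play_rows, never from a script. Its argument "moves" is a list of rows, each a list of 3 entries, a list of its own where there are three numbers: the turn, a rotation vector about the tool's x, y, z in degrees, then the shift along the tool's x, y, z in m, then the opening in per cent of the stroke, from 0 (shut) to 100 (fully open). A call has exactly 5 rows; each row is the pose to reach, as a shift and turn from the pose commanded when the call began, along the tool's axes at that moment; what a row does not reach only later rows make up. A row lasts 1/10 s, in which the tool goes at most 50 mm and 8.59 degrees, less where a joint would pass 70% of its speed; a pose out of reach is approached as far as the arm can. A call with a gripper value outside its range is refused whole. The fingers move at their own pace and stop on an object; "grip_force" is the grip in N (left out, the last holds). Time passes only in rows, so rows that repeat a pose let the fingers close, or fill a call up. It gives the time, the measured TCP pose, the force and the opening at its end, in the units of the state.
- get_obs(): the state, without advancing time (a new reading comes with each control period).
- camera(name): name is "side" or "top" or "wrist"; returns a dict with "img" (420x560x3 uint8, red, green, blue), "fov_y" (degrees; the focal length in pixels is half the picture's height over the tangent of half this angle, whatever the lens; pixels are square), "cx", "cy" (the principal point, pixels), "world_from_camera" (4x4, takes a point from camera to world coordinates). Camera axes: x right, y up, looking along -z (the intrinsics and any distortion apply to the point x, -y, -z); pixel columns grow to the right and rows downward; lengths in m; the calibration is good to about 2 mm. A picture is of the moment at which its call begins. There is no depth.
- job_done(): hands the job in, once; it reports no verdict.
The state is a dict: "time": time; "q": joint angles; "qd": joint speeds; "joint_efforts": joint torques, N m; "ee_pos": TCP position; "tcp_rot": TCP orientation; "wrist_force": force on the tool from outside, world axes, zero at the start; "torque": the same for the moment, N m; "opening": finger opening in m.
Only numpy, scipy, OpenCV 4.12 (cv2) and the standard library are available. Lean on these libraries where they do the work, as an engineer would, in place of code of your own. Each camera call takes 0.05 s, during which the arm holds its last target.

## Task

Get the next leak test ready: stand the flange and the oblong valve block upright and fully home in their matching nests of the carrier plate and let go of them, leaving the small sleeve that is already nested and the other things on the bench alone. Then take the test chamber's lid by its handle, pull it up free of its sticky O-ring without jerking it away, and finish while holding it by the handle, level and straight above its seat, about 25 mm up and touching nothing else, so that the tracer gas bleeds off slowly: do not put it down or let go.

Things in the scene. Friction and masses are not known exactly. Their poses are not given: they have to be found in the camera images.
- flange_center (a point): Loose steel weld-neck flange, 0.2 kg, stands upright on the bench: a round foot disc 48 mm across and 12 mm high, and on it a round neck 25 mm across, up to 50 mm above the underside. This point is on its axis, half-way up (25 mm above the underside); z is its axis, up. Grip it by the neck, above the disc.
- block_center (a point): Loose steel valve block, 0.25 kg, stands upright on the bench: an oblong foot 56 (x) x 36 (y) mm and 12 mm high, and on its middle a neck 30 (x) x 24 (y) mm, up to 50 mm above the underside. This point is on its middle, half-way up (25 mm above the underside); x is along the foot's long side, z up; a half turn makes no difference. Grip it by the neck, above the foot.
- sleeve: Small round steel sleeve, foot 30 mm and neck 19 mm across, 36 mm high, already standing in the carrier's small round nest; origin at the centre of its underside. Leave it there.
- carrier: White plastic carrier plate 80 (x) x 166 (y) x 14 (z) mm that does not move, with three nests in a row along its y, each 8 mm deep with a chamfered mouth: large round at y = +48 mm, oblong at y = -6 mm, small round at y = -54 mm. Origin at the centre of its underside, which is on the bench.
- nest_round (a point): Centre of the floor of the large round nest (52 mm across, 8 mm deep, for the flange), 6 mm above the bench. Axes as the carrier's.
- nest_oblong (a point): Centre of the floor of the oblong nest (60 mm along x, 40 mm along y, 8 mm deep, for the valve block), 6 mm above the bench. Axes as the carrier's.
- chamber: Leak-test chamber that does not move: a round steel pot 226 mm across at its flange, whose upper face, the lid's seat, is 95 mm above the bench; a pipe port on its +y side reaches 185 mm out. Origin at the centre of its underside, on the bench.
- lid_grip (a point): Middle of the handle's bar (lid_c0) on the lid, a loose round aluminium plate 226 mm across, 0.7 kg. The level bar, 12 x 12 mm, runs 104 mm along y over the lid's middle between two posts (80 mm clear), 48 mm above the lid's underside; 143 mm above the bench while sealed. A slow pull of 14 to 24 N straight up drags the lid past its O-ring, hardest 3 to 6 mm up; then only its weight is left.
- grease_jar: White jar with black cap, 52 mm across, 45 mm high, standing loose beyond the parts; origin at the centre of its underside. Leave alone.
- brush: Wire brush with a wooden back, 150 x 32 x 26 mm, lying loose on its side beyond the parts; origin at the middle of its underside, x along it. Leave alone.
- vee_clamp: Small grey toolmaker's vice with two jaws and a screw, 30 x 50 x 52 mm, standing loose beyond the carrier; origin at the centre of its underside. Leave alone.
Mind the look-alikes: they are no part of the job. What is shaped like the part that bears flange_center but turquoise or yellow is not meant. What is shaped like the sleeve but pink is not meant.

How it is judged:
By the outcome, as a careful person would: the job done as asked, in the order asked, and still so for the second after the job is handed in, while the arm keeps its last pose, push and grip.
It also fails if it takes over 67 s, if anything falls off the work surface, if the arm or the gripper's body presses on something with over 40 N, if the wrist force passes 120 N, or if a joint passes its speed limit or range.

## Working session

There is one attempt and no reset: what is moved stays moved. The work goes in short steps, Python scripts to look and compute and a tool call to move; the robot and the scene stay as the last step left them, time stands still between calls to the robot, and variables do not carry over. Pictures are saved under pics/ and viewed, and the job is handed in when it is done.

Besides the shell and the picture viewer there is one more tool, called after ">>>" as name(argument=value, ...) on one line, values as JSON. play_rows: Moves the arm, as the interface text tells. Its arguments: {"type":"object","properties":{"moves":{"type":"array"},"grip_force":{"type":"number"}},"required":["moves"]}

```bash
ls; mkdir -p pics; python3 - <<'E'
from workcell import get_obs, camera
import cv2,json,numpy as np
o=get_obs(); print(o)
for n in ["side","top","wrist"]:
    c=camera(n); cv2.imwrite(f"pics/{n}0.png",c["img"][:,:,::-1])
    np.savez(f"pics/{n}0.npz",**{k:v for k,v in c.items()})
    print(n,{k:(v if k!="img" else 0) for k,v in c.items()})
E
```

```text
pics
{'time': 0.0, 'q': array([ 7.24782618e+01,  5.00896792e+00,  1.00345629e+01,  9.50982059e+01,
       -2.32991842e-04,  8.99996503e+01]), 'qd': array([-0.01356849, -0.08066167,  0.00933939, -0.08914588, -0.02722258,
        0.00566474]), 'joint_efforts': array([-2.25040960e-03, -5.20388961e+01,  4.64801967e+01,  1.63585012e-02,
       -8.13389624e-05,  1.46533718e-06]), 'ee_pos': array([0.16552169, 0.5242702 , 0.23060449]), 'tcp_rot': array([-9.00002325e+01,  7.26108387e-02,  7.24786115e+01]), 'wrist_force': array([ 0.05871577,  0.24132306, -0.83081255]), 'torque': array([ 0.01708235, -0.05323972, -0.00063205]), 'opening': 0.08570494454363121}
side {'img': 0, 'fov_y': 43.16459327895473, 'cx': 283.42268857795153, 'cy': 202.14879909243973, 'world_from_camera': array([[ 0.75578082,  0.37924527, -0.53382429, -0.10839733],
       [-0.65466868,  0.45540372, -0.6033377 , -0.79661699],
       [ 0.0142926 ,  0.8054691 ,  0.59246539,  0.78957416],
       [ 0.        ,  0.        ,  0.        ,  1.        ]])}
top {'img': 0, 'fov_y': 54.758940998571944, 'cx': 269.2259394435535, 'cy': 213.8195353619618, 'world_from_camera': array([[-0.02205903,  0.99727266, -0.07043188,  0.44980009],
       [-0.99974283, -0.02163324,  0.00680263, -0.08459183],
       [ 0.00526041,  0.07056382,  0.9974934 ,  1.00692821],
       [ 0.        ,  0.        ,  0.        ,  1.        ]])}
wrist {'img': 0, 'fov_y': 71.78965712564494, 'cx': 284.2549522875824, 'cy': 206.99759175982217, 'world_from_camera': array([[ 0.30151424, -0.90392993, -0.30331476,  0.0870794 ],
       [ 0.95346031,  0.28531178,  0.09752247,  0.549071  ],
       [-0.0016142 , -0.318603  ,  0.94788687,  0.37232871],
       [ 0.        ,  0.        ,  0.        ,  1.        ]])}
```

View pics/top0.png

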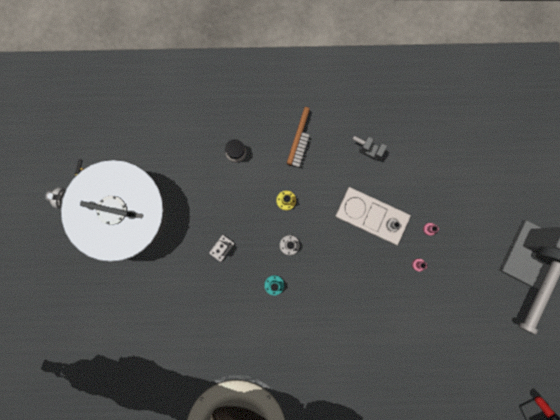

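View pics/side0.png

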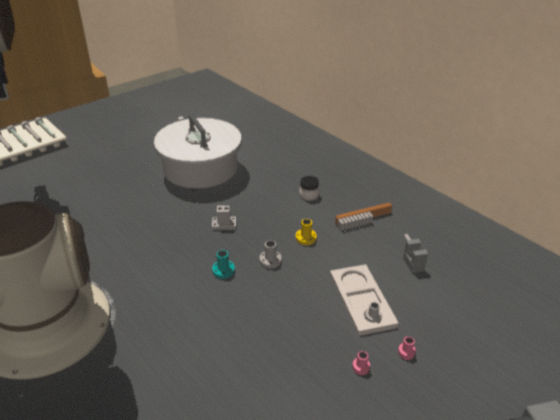

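View pics/wrist0.png

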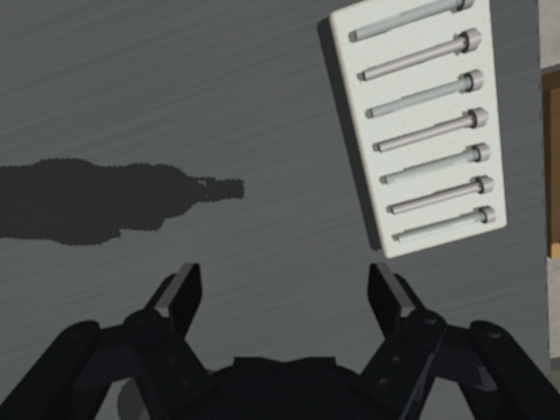

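```bash
cat > h.py <<'E'
import numpy as np,cv2
def ld(n):
    return dict(np.load(f"pics/{n}.npz"))
def f(c): return 210/np.tan(np.radians(float(c["fov_y"]))/2)
def ray(c,u,v,z):
    T=c["world_from_camera"];d=np.array([(u-c["cx"])/f(c),-(v-c["cy"])/f(c),-1.]);d=T[:3,:3]@d
    return T[:3,3]+d*(z-T[2,3])/d[2]
def proj(c,p):
    T=c["world_from_camera"];q=T[:3,:3].T@(np.asarray(p)-T[:3,3])
    return np.array([c["cx"]+f(c)*q[0]/-q[2],c["cy"]-f(c)*q[1]/-q[2]])
def snap(n,name):
    from workcell import camera
    c=camera(n);np.savez(f"pics/{name}.npz",**c);cv2.imwrite(f"pics/{name}.png",c["img"][:,:,::-1]);return c
def crop(name,x0,y0,x1,y1,s,out):
    im=cv2.imread(f"pics/{name}.png")[y0:y1,x0:x1]
    cv2.imwrite(f"pics/{out}.png",cv2.resize(im,None,fx=s,fy=s,interpolation=cv2.INTER_CUBIC))
E
python3 - <<'E'
from h import *
crop("top0",200,180,310,260,7,"t_parts")
crop("top0",330,180,420,250,8,"t_carr")
crop("top0",40,150,170,270,5,"t_lid")
E
```

```text
(no output)
```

View pics/t_parts.png

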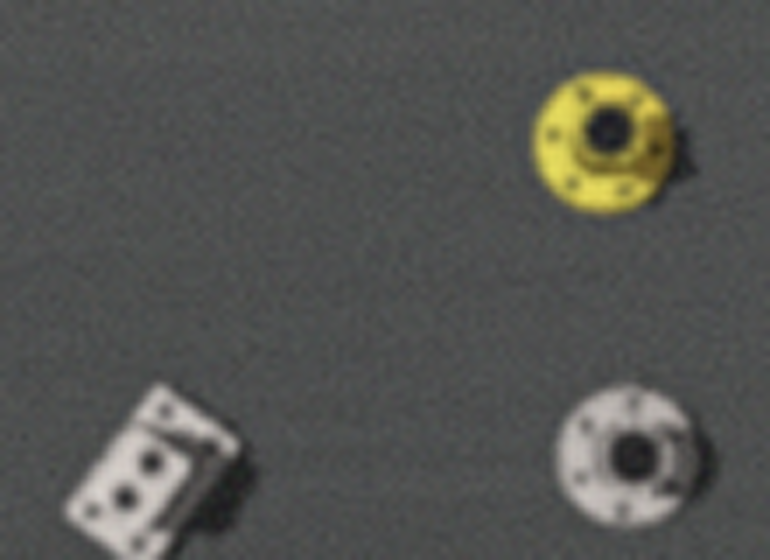

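View pics/t_carr.png

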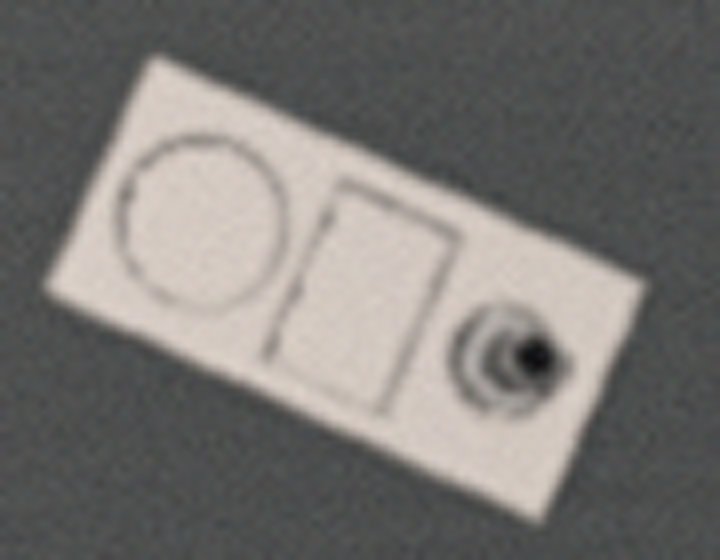

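View pics/t_lid.png

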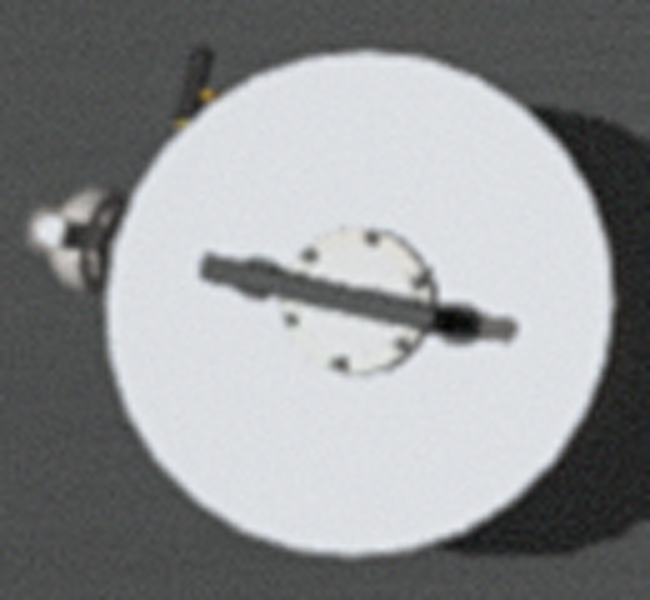

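```bash
python3 - <<'E'
from h import *
crop("top0",200,220,250,270,10,"t_block")
crop("side0",200,200,330,290,6,"s_parts")
crop("side0",320,255,410,340,7,"s_carr")
crop("side0",145,105,255,190,7,"s_lid")
E
```

```text
(no output)
```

View pics/t_block.png

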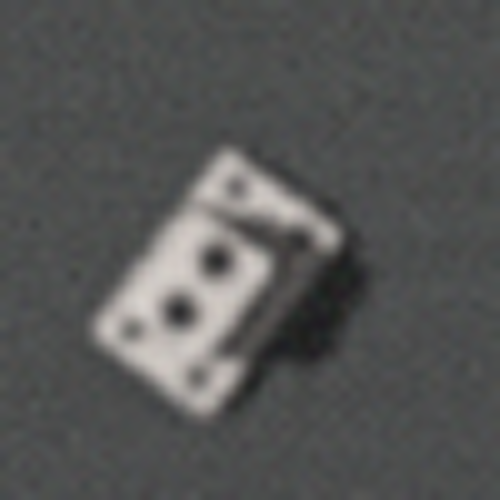

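View pics/s_parts.png

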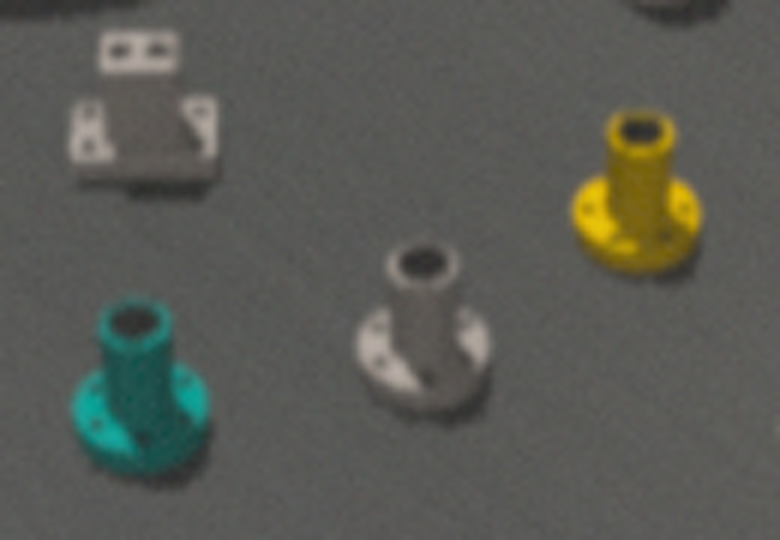

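View pics/s_carr.png

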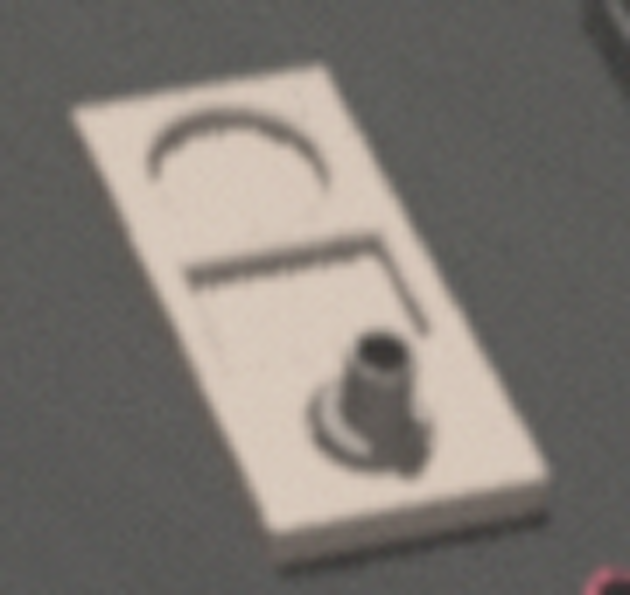

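View pics/s_lid.png

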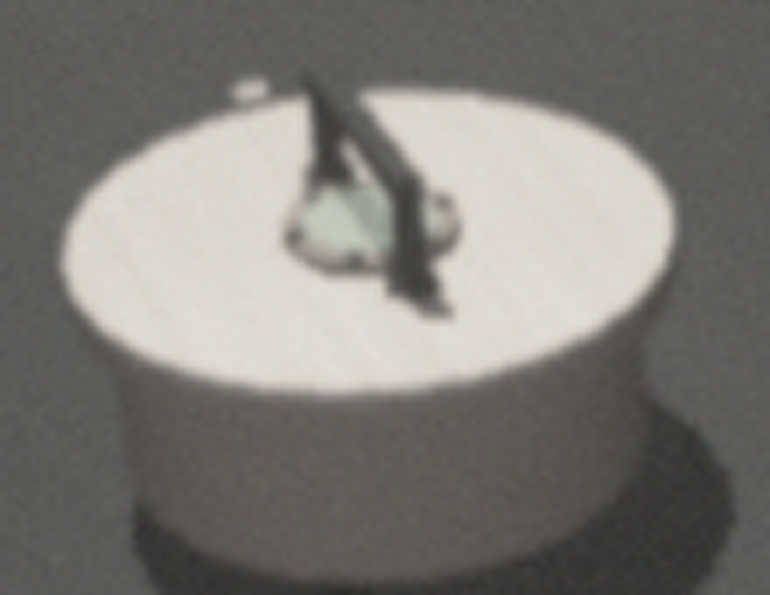

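```bash
python3 - <<'E'
from h import *
np.set_printoptions(precision=4,suppress=True)
t=ld("top0");s=ld("side0")
T=lambda x,y,x0,y0,k,z,c=t: ray(c,x0+x/k-.5+.5/k,y0+y/k-.5+.5/k,z)
print("flange top",T(625,455,200,180,7,.012),"neck top",T(634,457,200,180,7,.05))
print("flange side",T(424,348,200,200,6,.012,s),"neck",T(423,263,200,200,6,.05,s))
print("block corners top")
P=[T(x,y,200,220,10,.012) for x,y in[(228,146),(345,238),(208,420),(92,330)]]
P=np.array(P);print(P,P.mean(0),np.linalg.norm(np.diff(np.vstack([P,P[:1]]),axis=0),axis=1))
d=(P[0]+P[1]-P[2]-P[3]);print("long yaw",np.degrees(np.arctan2(d[1],d[0])))
e=(P[1]+P[2]-P[0]-P[3]);print("short yaw",np.degrees(np.arctan2(e[1],e[0])))
# neck top
N=np.array([T(x,y,200,220,10,.05) for x,y in[(218,262),(180,312)]]);print("holes",N,N.mean(0))
N=np.array([T(x,y,200,200,6,.05,s) for x,y in[(102,33),(178,33),(176,74),(99,73)]]);print("necktop side",N,N.mean(0))
N=np.array([T(x,y,200,200,6,.012,s) for x,y in[(80,96),(218,98),(216,160),(70,163)]]);print("foot side",N,N.mean(0))
for nm,c,pts,a in[("top",t,[(153,55),(650,285),(543,525),(42,289)],(330,180,8)),("side",s,[(72,108),(326,65),(552,474),(268,532)],(320,255,7))]:
    P=np.array([T(x,y,*a,.014,c) for x,y in pts]);print("carr",nm,P,P.mean(0),np.linalg.norm(np.diff(np.vstack([P,P[:1]]),axis=0),axis=1))
    for i,j in [(0,1),(1,2),(2,3),(3,0)]:
        d=P[j]-P[i];print(np.degrees(np.arctan2(d[1],d[0])))
print("round rim top",T(204,224,330,180,8,.014)); 
P=np.array([T(x,y,330,180,8,.014) for x,y in[(338,180),(462,238),(385,415),(268,360)]]);print("obl",P,P.mean(0))
P=np.array([T(x,y,40,150,5,.149) for x,y in[(203,267),(437,316)]]);print("bar",P,P.mean(0),np.linalg.norm(P[0]-P[1]))
d=P[0]-P[1];print(np.degrees(np.arctan2(d[1],d[0])))
P=np.array([T(x,y,145,105,7,.149,s) for x,y in[(305,75),(412,183)]]);print("bar side",P,P.mean(0),np.linalg.norm(P[0]-P[1]))
d=P[0]-P[1];print(np.degrees(np.arctan2(d[1],d[0])))
# lid circle: edges
print("lid",T(360,303,40,150,5,.107), [T(x,y,40,150,5,.107) for x,y in [(106,303),(615,303),(360,50),(360,557)]])
E
```

```text
flange top [ 0.4436 -0.1377  0.012 ] neck top [ 0.4431 -0.1387  0.05  ]
flange side [ 0.4378 -0.1395  0.012 ] neck [ 0.4393 -0.1372  0.05  ]
block corners top
[[ 0.4726  0.0245  0.012 ]
 [ 0.4495 -0.0038  0.012 ]
 [ 0.406   0.0303  0.012 ]
 [ 0.4285  0.0583  0.012 ]] [0.4392 0.0274 0.012 ] [0.0365 0.0553 0.0359 0.0556]
long yaw -37.75485390787476
short yaw -129.00381816595873
holes [[0.4446 0.0231 0.05  ]
 [0.433  0.0322 0.05  ]] [0.4388 0.0276 0.05  ]
necktop side [[0.4309 0.0474 0.05  ]
 [0.4535 0.0285 0.05  ]
 [0.4374 0.0079 0.05  ]
 [0.4153 0.0271 0.05  ]] [0.4343 0.0277 0.05  ]
foot side [[ 0.4277  0.0619  0.012 ]
 [ 0.4689  0.0258  0.012 ]
 [ 0.4449 -0.0051  0.012 ]
 [ 0.4006  0.0296  0.012 ]] [0.4355 0.0281 0.012 ]
carr top [[ 0.5834 -0.289   0.014 ]
 [ 0.509  -0.4393  0.014 ]
 [ 0.4362 -0.4031  0.014 ]
 [ 0.5118 -0.2523  0.014 ]] [ 0.5101 -0.346   0.014 ] [0.1677 0.0813 0.1687 0.0805]
-116.34172096076804
153.55018511638067
63.380671962894645
-27.14124270634815
carr side [[ 0.5077 -0.2515  0.014 ]
 [ 0.5806 -0.2881  0.014 ]
 [ 0.5064 -0.4363  0.014 ]
 [ 0.4329 -0.4002  0.014 ]] [ 0.5069 -0.344   0.014 ] [0.0815 0.1657 0.082  0.1665]
-26.655674511586835
-116.56816987237403
153.8537356510209
63.26963399261634
round rim top [ 0.5308 -0.3028  0.014 ]
obl [[ 0.5435 -0.3446  0.014 ]
 [ 0.5247 -0.3821  0.014 ]
 [ 0.4709 -0.3562  0.014 ]
 [ 0.4885 -0.3209  0.014 ]] [ 0.5069 -0.351   0.014 ]
bar [[0.5421 0.3097 0.149 ]
 [0.5191 0.2106 0.149 ]] [0.5306 0.2601 0.149 ] 0.10169270237274608
76.93796082473179
bar side [[0.528  0.3032 0.149 ]
 [0.5121 0.2089 0.149 ]] [0.52   0.2561 0.149 ] 0.0956270351389264
80.39744050600642
lid [0.529  0.2592 0.107 ] [array([0.5314, 0.3718, 0.107 ]), array([0.5265, 0.1461, 0.107 ]), array([0.6428, 0.2598, 0.107 ]), array([0.4167, 0.2586, 0.107 ])]
```

```bash
cat >> h.py <<'E'
from scipy.spatial.transform import Rotation as R
def go(x,y,z,yaw):
    from workcell import get_obs
    o=get_obs();r=R.from_euler("xyz",o["tcp_rot"],degrees=True)
    tr=R.from_euler("xyz",[-90,0,yaw],degrees=True)
    print("t",round(o["time"],2),"pos",np.round(o["ee_pos"],4),"rot",np.round(o["tcp_rot"],2),"F",np.round(o["wrist_force"],1),"open",round(o["opening"],4))
    print("turn",np.round((r.inv()*tr).as_rotvec(degrees=True),2),"shift",np.round(r.inv().apply(np.array([x,y,z])-o["ee_pos"]),4))
E
python3 -c "
from h import *
go(.432,-.156,.2,-26.6)"
```

```text
t 0.15 pos [0.1655 0.5243 0.2307] rot [-9.000e+01  6.000e-02  7.248e+01] F [0.1 0.9 0.3] open 0.0852
turn [ 5.000e-02  9.908e+01 -5.000e-02] shift [-0.5685  0.0313 -0.4589]
```

>>> play_rows(moves=[[[0,99,0],[-0.5685,0.031,-0.459],100],[[0,99,0],[-0.5685,0.031,-0.459],100],[[0,99,0],[-0.5685,0.031,-0.459],100],[[0,99,0],[-0.5685,0.031,-0.459],100],[[0,99,0],[-0.5685,0.031,-0.459],100]])

```text
time: 0.65
ee_pos: [0.2568, 0.2901, 0.2204]
tcp_rot: [-90.0, -0.0, 29.2]
wrist_force: [1.5, 0.4, 0.3]
opening: 0.0851
```

```bash
python3 -c "
from h import *
go(.432,-.156,.2,-26.6)"
```

```text
t 0.65 pos [0.2568 0.2901 0.2204] rot [-90.01  -0.    29.2 ] F [1.5 0.4 0.3] open 0.0851
turn [0.00e+00 5.58e+01 1.00e-02] shift [-0.0646  0.0204 -0.4749]
```

>>> play_rows(moves=[[[0,55.8,0],[-0.065,0.02,-0.475],100],[[0,55.8,0],[-0.065,0.02,-0.475],100],[[0,55.8,0],[-0.065,0.02,-0.475],100],[[0,55.8,0],[-0.065,0.02,-0.475],100],[[0,55.8,0],[-0.065,0.02,-0.475],100]])

```text
time: 1.15
ee_pos: [0.3492, 0.0579, 0.2103]
tcp_rot: [-90.0, -0.0, -13.8]
wrist_force: [1.5, 0.3, -0.2]
opening: 0.0852
```

```bash
python3 -c "
from h import *
go(.432,-.156,.2,-26.6)"
```

```text
t 1.15 pos [0.3492 0.0579 0.2103] rot [-8.998e+01 -5.000e-02 -1.380e+01] F [ 1.5  0.3 -0.2] open 0.0852
turn [-0.03 12.8   0.04] shift [ 0.1314  0.0103 -0.188 ]
```

>>> play_rows(moves=[[[0,12.8,0],[0.131,0.01,-0.188],100],[[0,12.8,0],[0.131,0.01,-0.188],100],[[0,12.8,0],[0.131,0.01,-0.188],100],[[0,12.8,0],[0.131,0.01,-0.188],100],[[0,12.8,0],[0.131,0.01,-0.188],100]])

```text
time: 1.65
ee_pos: [0.4331, -0.1566, 0.1995]
tcp_rot: [-90.0, 0.0, -26.4]
wrist_force: [-0.2, 0.2, -0.4]
opening: 0.0855
```

```bash
python3 -c "
from h import *
go(.432,-.156,.2,-26.6)
snap('wrist','w1')
c=snap('top','t1')"
```

```text
t 1.65 pos [ 0.4331 -0.1566  0.1995] rot [-9.002e+01  3.000e-02 -2.640e+01] F [-0.2  0.2 -0.4] open 0.0855
turn [ 0.02  0.2  -0.03] shift [-0.0012 -0.0005  0.0001]
```

View pics/w1.png

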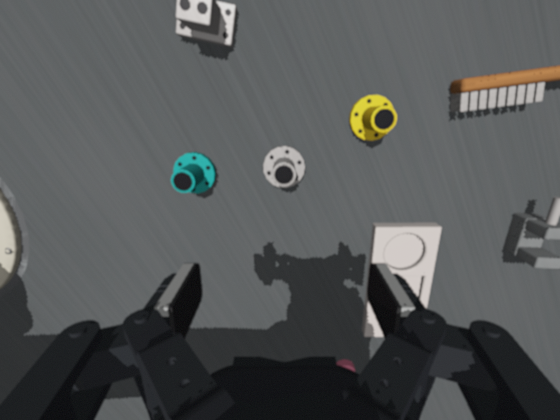

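```bash
python3 - <<'E'
from h import *
crop("w1",244,127,324,207,8,"w1f")
crop("w1",170,0,240,60,10,"w1b")
c=ld("w1");o=[.4331,-.1566,.1995];print(proj(c,o))
E
```

```text
[285.03510359 265.24021079]
```

View pics/w1f.png

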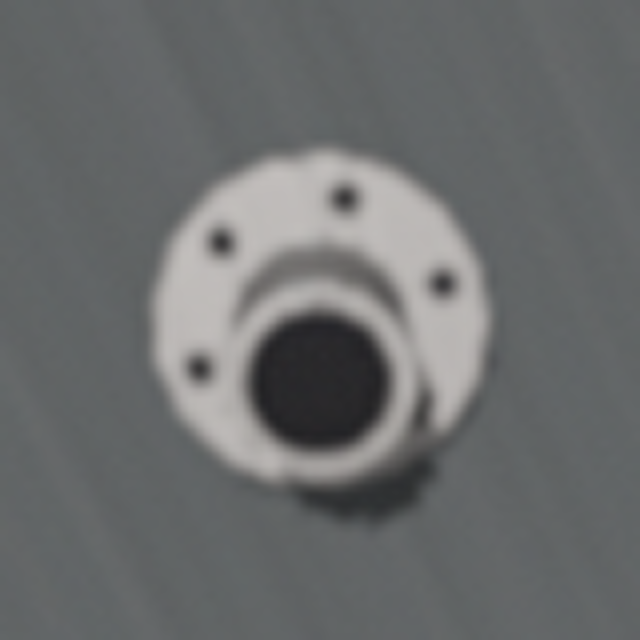

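View pics/w1b.png

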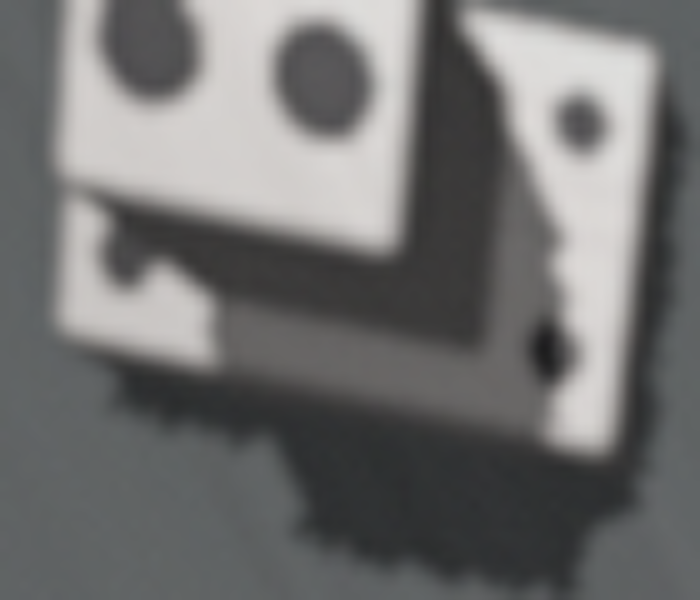

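```bash
python3 - <<'E'
from h import *
np.set_printoptions(precision=4,suppress=True)
c=ld("w1")
T=lambda x,y,x0,y0,k,z: ray(c,x0+x/k-.5+.5/k,y0+y/k-.5+.5/k,z)
print("disc",T(322,318,244,127,8,.012),"neck",T(320,381,244,127,8,.05))
print("disc w", np.linalg.norm(T(153,318,244,127,8,.012)-T(490,318,244,127,8,.012)))
P=np.array([T(x,y,170,0,10,.012) for x,y in[(58,335),(615,455),(660,45)]]);print(P,(P[0]+P[2])/2, [np.linalg.norm(P[i]-P[i+1]) for i in (0,1)])
d=P[1]-P[0];print("yaw",np.degrees(np.arctan2(d[1],d[0])))
P=np.array([T(x,y,170,0,10,.05) for x,y in[(55,180),(400,250)]]);print(P,np.linalg.norm(P[0]-P[1]))
d=P[1]-P[0];print("yaw",np.degrees(np.arctan2(d[1],d[0])))
E
```

```text
disc [ 0.4413 -0.1383  0.012 ] neck [ 0.4406 -0.1391  0.05  ]
disc w 0.048142257287282386
[[ 0.4041  0.0295  0.012 ]
 [ 0.4485 -0.0044  0.012 ]
 [ 0.47    0.0243  0.012 ]] [0.4371 0.0269 0.012 ] [np.float64(0.0558668770888282), np.float64(0.0358762915688559)]
yaw -37.37472960406882
[[0.4179 0.0265 0.05  ]
 [0.442  0.0087 0.05  ]] 0.029979265651936614
yaw -36.58469733143976
```

```bash
python3 -c "
from h import *
go(.441,-.1385,.016,-26.6)"
```

```text
t 1.75 pos [ 0.4331 -0.1564  0.199 ] rot [-9.004e+01  9.000e-02 -2.648e+01] F [-0.9  0.6  0.3] open 0.0855
turn [ 0.04  0.12 -0.09] shift [-0.0006  0.183   0.0196]
```

>>> play_rows(moves=[[[0,0,0],[0,0.03,0.0195],100],[[0,0,0],[0,0.08,0.0195],100],[[0,0,0],[0,0.13,0.0195],100],[[0,0,0],[0,0.165,0.0195],100],[[0,0,0],[0,0.183,0.0195],100]])

```text
time: 2.25
ee_pos: [0.4392, -0.1346, 0.0138]
tcp_rot: [-90.0, 0.3, -26.2]
wrist_force: [-0.8, -0.4, 0.4]
opening: 0.0853
```

```bash
python3 -c "
from h import *
go(.441,-.1385,.016,-26.6)
snap('wrist','w2')"
```

```text
t 2.25 pos [ 0.4392 -0.1346  0.0138] rot [-90.03   0.25 -26.22] F [-0.8 -0.4  0.4] open 0.0853
turn [ 0.03  0.38 -0.25] shift [ 0.0033 -0.0022 -0.0027]
```

View pics/w2.png

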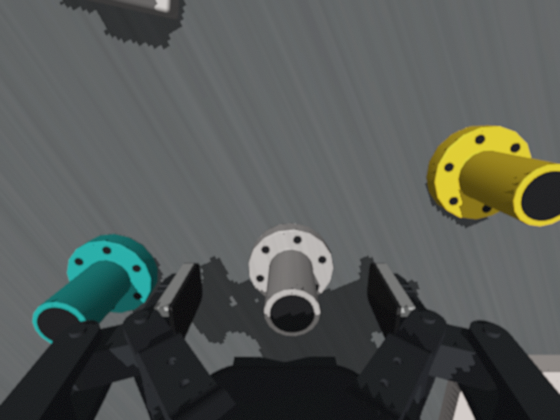

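>>> play_rows(moves=[[[0,0,0],[0,0,0],100],[[0,0,0],[0,0,0],100],[[0,0,0],[0,0,0],100],[[0,0,0],[0,0,0],100],[[0,0,0],[0,0,0],100]])

```text
time: 2.8
ee_pos: [0.4418, -0.1361, 0.018]
tcp_rot: [-90.0, -0.1, -26.3]
wrist_force: [0.2, -0.7, 0.8]
opening: 0.0855
```

```bash
python3 -c "
from h import *
go(.441,-.1385,.016,-26.6)
snap('wrist','w3');crop('w3',210,200,370,350,5,'w3c')"
```

```text
t 2.8 pos [ 0.4418 -0.1361  0.018 ] rot [-8.999e+01 -7.000e-02 -2.627e+01] F [ 0.2 -0.7  0.8] open 0.0855
turn [-0.01  0.33  0.07] shift [ 0.0003  0.002  -0.0025]
```

View pics/w3c.png

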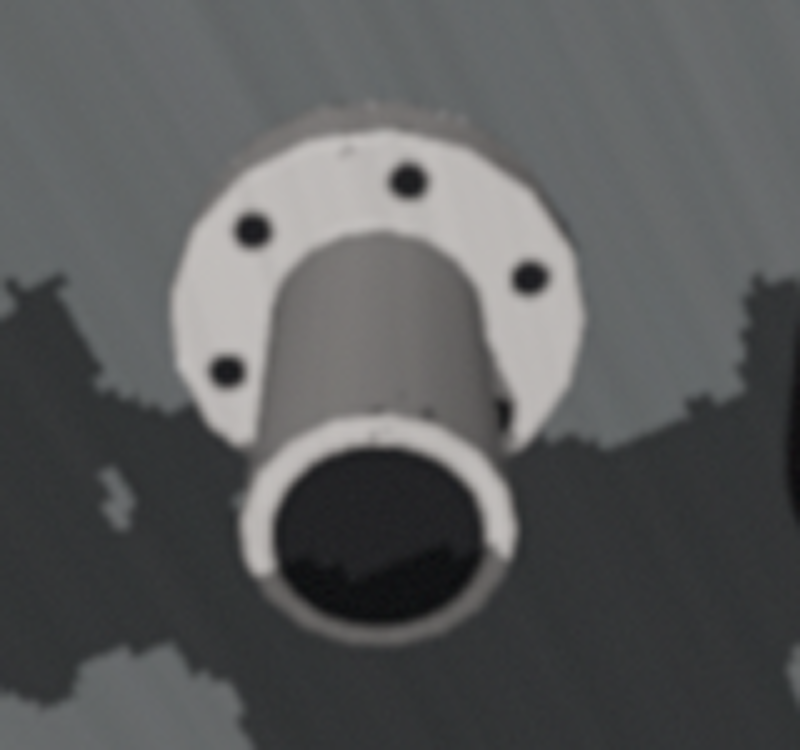

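```bash
python3 -c "
from h import *
c=ld('w3')
p=ray(c,286,305.5,.05);print(p); go(p[0],p[1],.016,-26.6)
print(ray(c,210+377/5,200+312/5,.012))"
```

```text
[ 0.44114512 -0.13810358  0.05      ]
t 2.85 pos [ 0.4417 -0.1361  0.0178] rot [-8.999e+01 -5.000e-02 -2.627e+01] F [0.6 0.  0.1] open 0.0858
turn [-0.01  0.33  0.05] shift [ 0.0004  0.0018 -0.002 ]
[ 0.44133068 -0.13763821  0.012     ]
```

Correct by 2 mm and close.

>>> play_rows(moves=[[[0,0,0],[0,0.001,-0.002],100],[[0,0,0],[0,0.001,-0.002],20],[[0,0,0],[0,0.001,-0.002],10],[[0,0,0],[0,0.001,-0.002],10],[[0,0,0],[0,0.001,-0.002],10]], grip_force=60)

```text
time: 3.35
ee_pos: [0.4405, -0.1378, 0.0162]
tcp_rot: [-90.0, 0.0, -26.3]
wrist_force: [0.3, -0.5, -0.1]
opening: 0.0287
```

>>> play_rows(moves=[[[0,0,0],[0,0,0],5],[[0,0,0],[0,0,0],0],[[0,0,0],[0,0,0],0],[[0,0,0],[0,0,0],0],[[0,0,0],[0,0,0],0]])

```text
time: 3.85
ee_pos: [0.4406, -0.1378, 0.0165]
tcp_rot: [-90.0, -0.0, -26.3]
wrist_force: [-0.7, 0.4, 4.9]
opening: 0.0228
```

```bash
python3 -c "
from h import *
go(.53,-.302,.1,-26.6)
snap('wrist','w4')"
```

```text
t 3.85 pos [ 0.4406 -0.1378  0.0165] rot [-9.000e+01 -2.000e-02 -2.627e+01] F [-0.7  0.4  4.9] open 0.0228
turn [-0.    0.33  0.02] shift [ 0.1528 -0.0834 -0.1077]
```

View pics/w4.png

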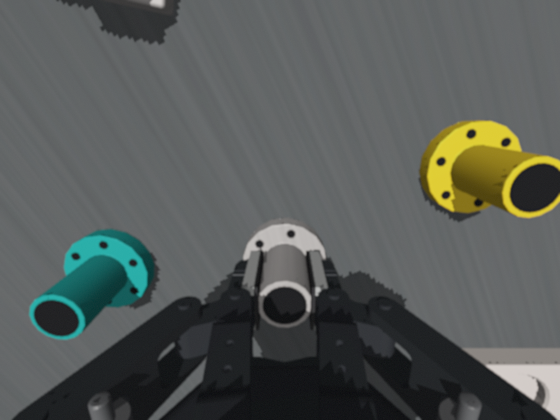

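>>> play_rows(moves=[[[0,0,0],[0,-0.008,0],0],[[0,0,0],[0,-0.03,0],0],[[0,0,0],[0,-0.065,0],0],[[0,0.3,0],[0.025,-0.083,-0.018],0],[[0,0.3,0],[0.055,-0.083,-0.038],0]])

```text
time: 4.4
ee_pos: [0.4745, -0.1968, 0.1028]
tcp_rot: [-90.0, -0.3, -26.5]
wrist_force: [1.0, -0.8, -2.4]
opening: 0.023
```

>>> play_rows(moves=[[[0,0,0],[0.03,0,-0.022],0],[[0,0,0],[0.07,0,-0.05],0],[[0,0,0],[0.098,0,-0.07],0],[[0,0,0],[0.098,0,-0.07],0],[[0,0,0],[0.098,0,-0.07],0]])

```text
time: 4.9
ee_pos: [0.5289, -0.3029, 0.0983]
tcp_rot: [-90.0, 0.1, -26.6]
wrist_force: [0.3, -0.2, -1.6]
opening: 0.0232
```

```bash
python3 -c "
from h import *
go(.53,-.302,.1,-26.6)
snap('wrist','w5');snap('top','t5');snap('side','s5')"
```

```text
t 4.9 pos [ 0.5289 -0.3029  0.0983] rot [-89.98   0.13 -26.63] F [ 0.3 -0.2 -1.6] open 0.0232
turn [-0.02 -0.03 -0.13] shift [ 0.0006 -0.0017  0.0013]
```

View pics/w5.png

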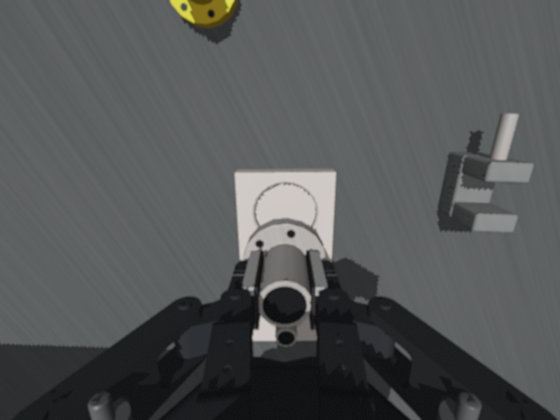

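```bash
python3 -c "
from h import *
crop('w5',220,155,350,275,6,'w5c')
crop('w5',230,210,340,340,6,'w5d')"
```

```text
(no output)
```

View pics/w5c.png

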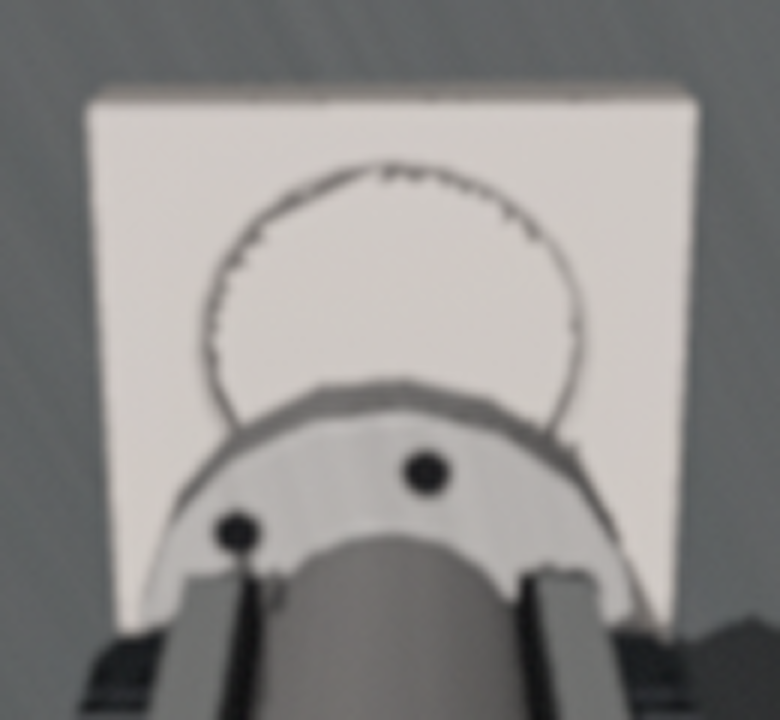

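View pics/w5d.png

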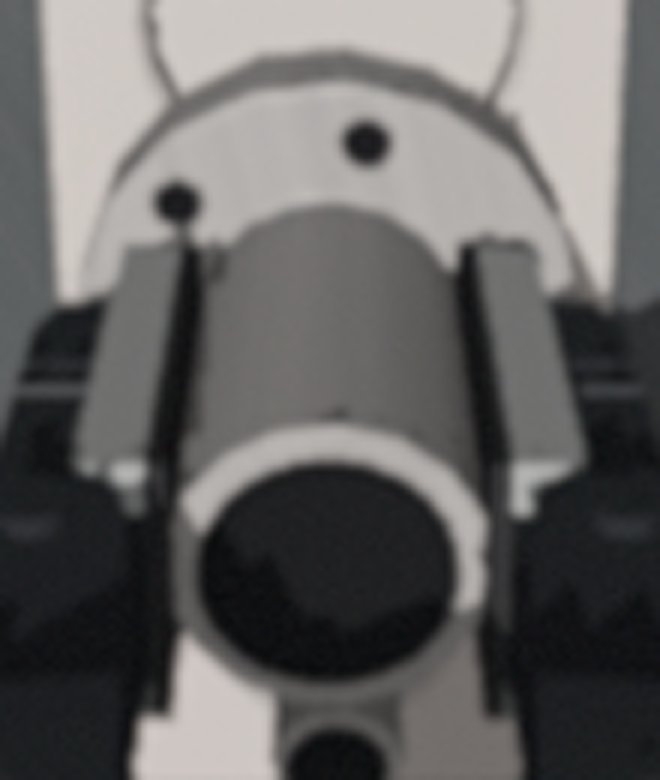

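```bash
python3 - <<'E'
from h import *
np.set_printoptions(precision=4,suppress=True)
c=ld("w5")
T=lambda x,y,x0,y0,k,z: ray(c,x0+x/k-.5+.5/k,y0+y/k-.5+.5/k,z)
A,B=T(88,105,220,155,6,.014),T(697,103,220,155,6,.014)
d=B-A;print(A,B,np.linalg.norm(d),np.degrees(np.arctan2(d[1],d[0])))
yw=np.arctan2(d[1],d[0]);ux=np.array([np.cos(yw),np.sin(yw),0]);uy=np.array([-ux[1],ux[0],0])
m=(A+B)/2;print("carrier",m-uy*.083,"nest r",m-uy*.035,"nest o",m-uy*.089)
P=np.array([T(x,y,220,155,6,.014) for x,y in [(203,330),(584,320),(393,164),(245,235),(543,235),(235,428),(555,428)]])
s=np.linalg.lstsq(np.c_[2*P[:,:2],np.ones(len(P))],(P[:,:2]**2).sum(1),rcond=None)[0];print("circ",s[:2],np.sqrt(s[2]+s[0]**2+s[1]**2))
print("neck",T(334,560,230,210,6,.1318), "width",np.linalg.norm(T(178,560,230,210,6,.1318)-T(490,560,230,210,6,.1318)))
E
```

```text
[ 0.5087 -0.2539  0.014 ] [ 0.5805 -0.2895  0.014 ] 0.08011497429063373 -26.447347396465148
carrier [ 0.5076 -0.346   0.014 ] nest r [ 0.529 -0.303  0.014] nest o [ 0.505  -0.3514  0.014 ]
circ [ 0.5297 -0.302 ] 0.025778737536536016
neck [ 0.5292 -0.3025  0.1318] width 0.022987215189390883
```

>>> play_rows(moves=[[[0,0,0],[0,0.02,0],0],[[0,0,0],[0,0.045,0],0],[[0,0,0],[0,0.06,0],0],[[0,0,0],[0,0.06,0],0],[[0,0,0],[0,0.06,0],0]])

```text
time: 5.55
ee_pos: [0.5294, -0.3023, 0.04]
tcp_rot: [-90.0, -0.0, -26.5]
wrist_force: [0.5, -0.7, -1.9]
opening: 0.023
```

```bash
python3 -c "
from h import *
go(.5294,-.3025,.0225,-26.6)
snap('wrist','w6');snap('side','s6')
crop('w6',210,190,360,310,5,'w6c');crop('s6',300,220,420,340,5,'s6c')"
```

```text
t 5.55 pos [ 0.5294 -0.3023  0.04  ] rot [-9.000e+01 -2.000e-02 -2.654e+01] F [ 0.5 -0.7 -1.9] open 0.023
turn [0.   0.06 0.02] shift [ 0.0001  0.0175 -0.0001]
```

View pics/w6c.png

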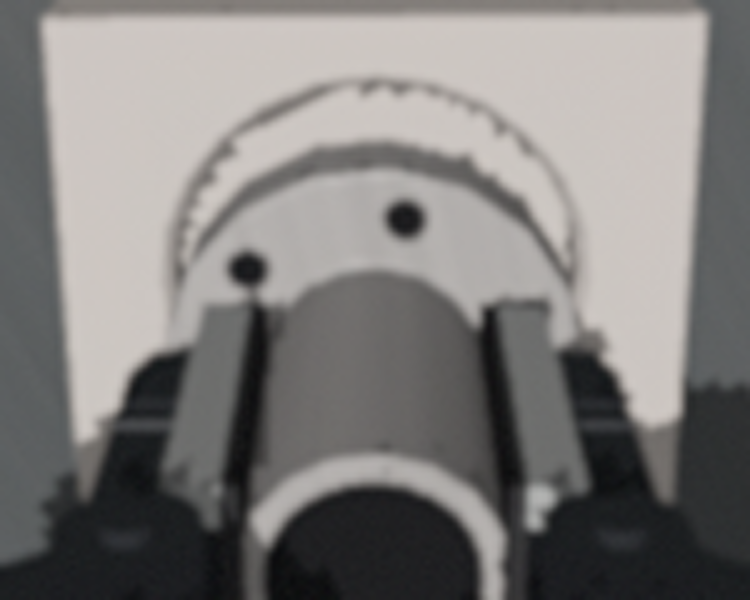

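View pics/s6c.png

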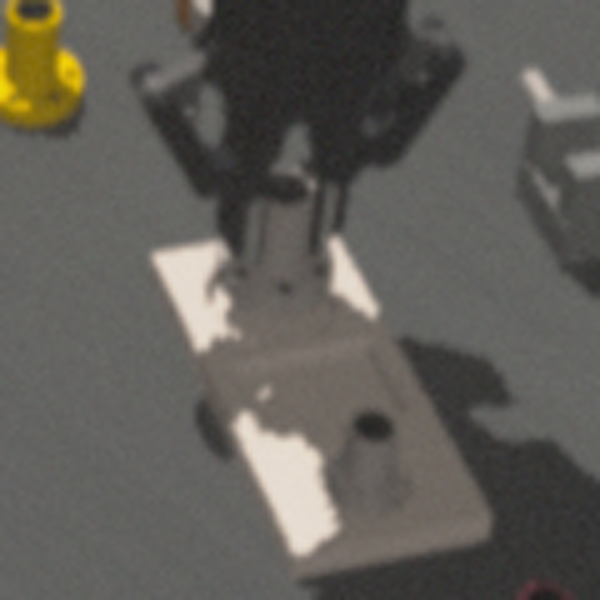

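>>> play_rows(moves=[[[0,0,0],[0,0.004,0],0],[[0,0,0],[0,0.008,0],0],[[0,0,0],[0,0.011,0],0],[[0,0,0],[0,0.013,0],0],[[0,0,0],[0,0.014,0],0]])

```text
time: 6.15
ee_pos: [0.5292, -0.3026, 0.0249]
tcp_rot: [-90.0, 0.0, -26.6]
wrist_force: [0.6, -0.3, -1.1]
opening: 0.0229
```

>>> play_rows(moves=[[[0,0,0],[0,0.001,0],0],[[0,0,0],[0,0.002,0],0],[[0,0,0],[0,0.003,0],0],[[0,0,0],[0,0.0035,0],0],[[0,0,0],[0,0.0035,0],0]])

```text
time: 6.65
ee_pos: [0.5294, -0.3027, 0.0225]
tcp_rot: [-90.0, -0.0, -26.6]
wrist_force: [-2.5, 1.2, 5.0]
opening: 0.0227
```

```bash
python3 -c "
from h import *
go(.5294,-.3025,.0225,-26.6)
snap('wrist','w7')
crop('w7',190,170,380,320,4,'w7c')"
```

```text
t 6.65 pos [ 0.5294 -0.3027  0.0225] rot [-9.000e+01 -3.000e-02 -2.657e+01] F [-2.5  1.2  5. ] open 0.0227
turn [0.   0.03 0.03] shift [-0.0001  0.      0.0001]
```

View pics/w7c.png

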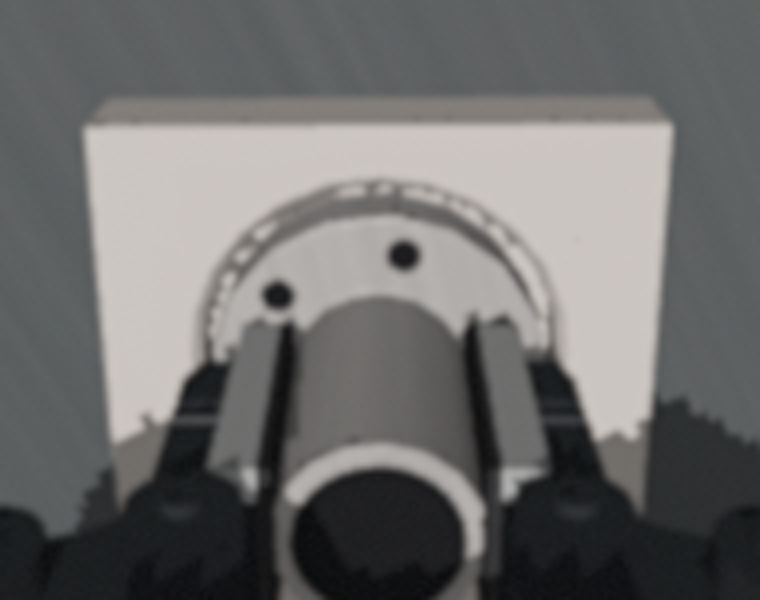

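>>> play_rows(moves=[[[0,0,0],[0,0,0],40],[[0,0,0],[0,0,0],70],[[0,0,0],[0,0,0],70],[[0,0,0],[0,0,0],70],[[0,0,0],[0,-0.005,0],70]])

```text
time: 7.2
ee_pos: [0.5289, -0.3024, 0.0261]
tcp_rot: [-90.0, 0.1, -26.6]
wrist_force: [0.3, -0.2, 0.1]
opening: 0.0599
```

>>> play_rows(moves=[[[0,0,0],[0,-0.02,0],70],[[0,0,0],[0,-0.06,0],80],[[0,0,0],[0,-0.1,0],100],[[0,0,0],[0,-0.12,0],100],[[0,0,0],[0,-0.12,0],100]])

```text
time: 7.7
ee_pos: [0.5307, -0.3034, 0.151]
tcp_rot: [-90.0, -0.3, -26.6]
wrist_force: [1.2, 0.5, -0.0]
opening: 0.0854
```

```bash
python3 -c "
from h import *
go(.437,.0275,.1,-37.3)
snap('wrist','w8')
crop('w8',190,120,390,270,4,'w8c')"
```

```text
t 7.7 pos [ 0.5307 -0.3034  0.151 ] rot [-90.02  -0.35 -26.56] F [ 1.2  0.5 -0. ] open 0.0854
turn [-1.000e-02  1.074e+01  3.500e-01] shift [-0.2321  0.0496  0.2541]
```

View pics/w8.png

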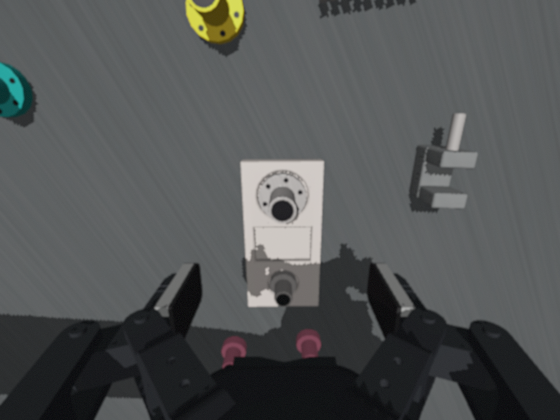

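View pics/w8c.png

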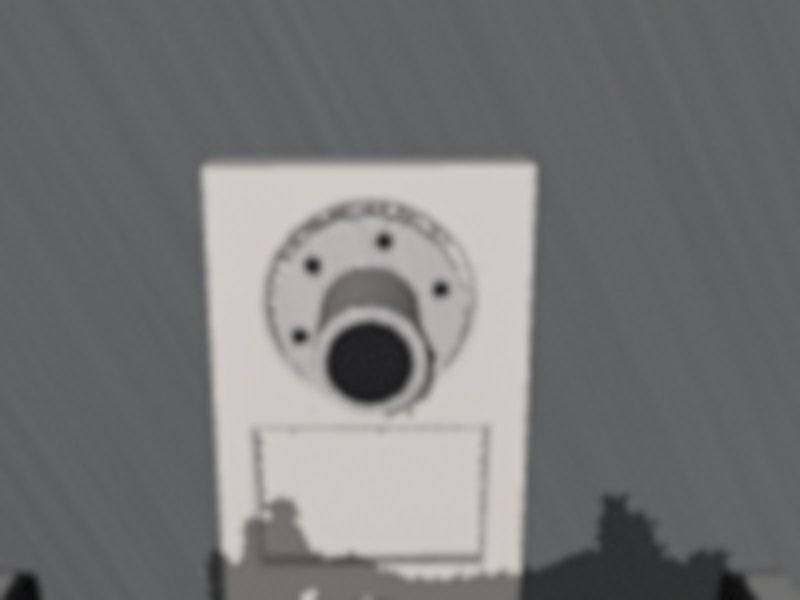

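```bash
python3 - <<'E'
from h import *
np.set_printoptions(precision=4,suppress=True)
c=ld("w8")
T=lambda x,y,x0,y0,k,z: ray(c,x0+x/k-.5+.5/k,y0+y/k-.5+.5/k,z)
P=np.array([T(x,y,190,120,4,.014) for x,y in [(253,428),(490,428),(483,561),(262,559)]]);print(P,P.mean(0),np.linalg.norm(np.diff(P,axis=0),axis=1))
d=P[1]+P[2]-P[0]-P[3];print(np.degrees(np.arctan2(d[1],d[0])))
A,B=T(202,165,190,120,4,.014),T(536,164,190,120,4,.014);d=B-A;u=d/np.linalg.norm(d);v=np.array([-u[1],u[0],0]);print(np.linalg.norm(d),np.degrees(np.arctan2(d[1],d[0])),(A+B)/2-v*.089)
go(.437,.0275,.15,-37.3)
E
```

```text
[[ 0.4872 -0.319   0.014 ]
 [ 0.542  -0.3467  0.014 ]
 [ 0.524  -0.381   0.014 ]
 [ 0.4711 -0.3536  0.014 ]] [ 0.5061 -0.35    0.014 ] [0.0614 0.0388 0.0596]
-27.07955073811518
0.08030876458444948 -26.49011769681445 [ 0.5051 -0.3511  0.014 ]
t 7.75 pos [ 0.5301 -0.3031  0.1486] rot [-90.01  -0.18 -26.57] F [ 0.7  0.7 -0.3] open 0.0853
turn [-0.01 10.73  0.18] shift [-0.2311 -0.0022  0.254 ]
```

>>> play_rows(moves=[[[0,10.7,0],[-0.034,0,0.037],100],[[0,10.7,0],[-0.068,0,0.074],100],[[0,10.7,0],[-0.102,0,0.111],100],[[0,10.7,0],[-0.135,0,0.148],100],[[0,10.7,0],[-0.168,0,0.185],100]])

```text
time: 8.25
ee_pos: [0.4603, -0.0604, 0.1453]
tcp_rot: [-90.0, 0.1, -37.3]
wrist_force: [1.4, 0.6, 0.2]
opening: 0.0856
```

```bash
python3 -c "
from h import *
go(.437,.0275,.15,-37.3)"
```

```text
t 8.25 pos [ 0.4603 -0.0604  0.1453] rot [-9.005e+01  9.000e-02 -3.730e+01] F [1.4 0.6 0.2] open 0.0856
turn [ 0.05  0.   -0.09] shift [-0.0718 -0.0046  0.0558]
```

>>> play_rows(moves=[[[0,0,0],[-0.035,0,0.026],100],[[0,0,0],[-0.06,0,0.042],100],[[0,0,0],[-0.07,0,0.05],100],[[0,0,0],[-0.07,0,0.05],100],[[0,0,0],[-0.07,0,0.05],100]])

```text
time: 8.75
ee_pos: [0.4365, 0.0197, 0.1462]
tcp_rot: [-90.0, 0.0, -37.2]
wrist_force: [-0.2, -0.5, -1.1]
opening: 0.0858
```

```bash
python3 -c "
from h import *
go(.437,.0275,.016,-37.3)
snap('wrist','w9')
crop('w9',220,150,350,290,5,'w9c')"
```

```text
t 8.75 pos [0.4365 0.0197 0.1462] rot [-9.004e+01  2.000e-02 -3.725e+01] F [-0.2 -0.5 -1.1] open 0.0858
turn [ 0.04  0.05 -0.02] shift [-0.0043  0.1302  0.0066]
```

View pics/w9c.png

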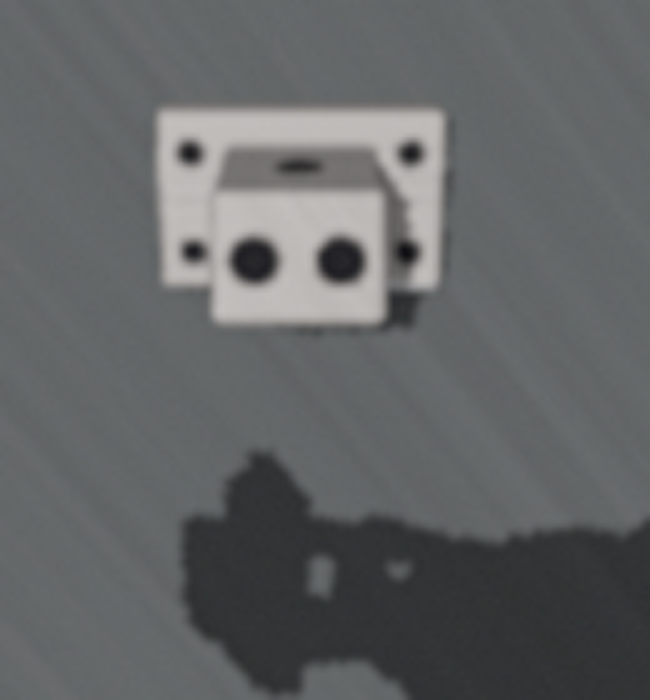

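```bash
python3 - <<'E'
from h import *
np.set_printoptions(precision=4,suppress=True)
c=ld("w9")
T=lambda x,y,z: ray(c,220+x/5-.4,150+y/5-.4,z)
for z,pp in((.05,[(213,189),(384,189),(386,323),(211,323)]),(.012,[(157,109),(445,109),(439,289),(164,287)])):
    P=np.array([T(x,y,z) for x,y in pp]);d=P[1]+P[2]-P[0]-P[3]
    print(P.mean(0),np.linalg.norm(np.diff(P,axis=0),axis=1),np.degrees(np.arctan2(d[1],d[0])))
go(.437,.0275,.016,-37.3)
E
```

```text
[0.4372 0.028  0.05  ] [0.0289 0.0241 0.0305] -37.29272588743074
[0.437  0.0278 0.012 ] [0.0555 0.0366 0.0552] -37.509773528927596
t 8.8 pos [0.4366 0.0193 0.1463] rot [-90.04   0.02 -37.3 ] F [0.3 0.5 0.3] open 0.0857
turn [ 0.04 -0.   -0.02] shift [-0.0046  0.1303  0.0068]
```

>>> play_rows(moves=[[[0,0,0],[-0.005,0.02,0.007],100],[[0,0,0],[-0.005,0.06,0.007],100],[[0,0,0],[-0.005,0.1,0.007],100],[[0,0,0],[-0.005,0.122,0.007],100],[[0,0,0],[-0.005,0.13,0.007],100]])

```text
time: 9.3
ee_pos: [0.4353, 0.0275, 0.014]
tcp_rot: [-90.2, 0.2, -37.4]
wrist_force: [0.4, -0.0, -0.0]
opening: 0.0855
```

>>> play_rows(moves=[[[0,0,0],[0,0,0],100],[[0,0,0],[0,0,0],60],[[0,0,0],[0,0,0],40],[[0,0,0],[0,0,0],40],[[0,0,0],[0,0,0],40]])

```text
time: 9.8
ee_pos: [0.4371, 0.0288, 0.0175]
tcp_rot: [-90.0, -0.1, -37.3]
wrist_force: [0.3, 0.5, -0.4]
opening: 0.0342
```

```bash
python3 -c "
from h import *
go(.437,.028,.016,-37.4)
snap('wrist','w10')
crop('w10',180,180,390,350,3.5,'w10c')"
```

```text
t 9.8 pos [0.4371 0.0288 0.0175] rot [-8.996e+01 -5.000e-02 -3.726e+01] F [ 0.3  0.5 -0.4] open 0.0342
turn [-0.04  0.14  0.05] shift [ 0.0004  0.0015 -0.0007]
```

View pics/w10c.png

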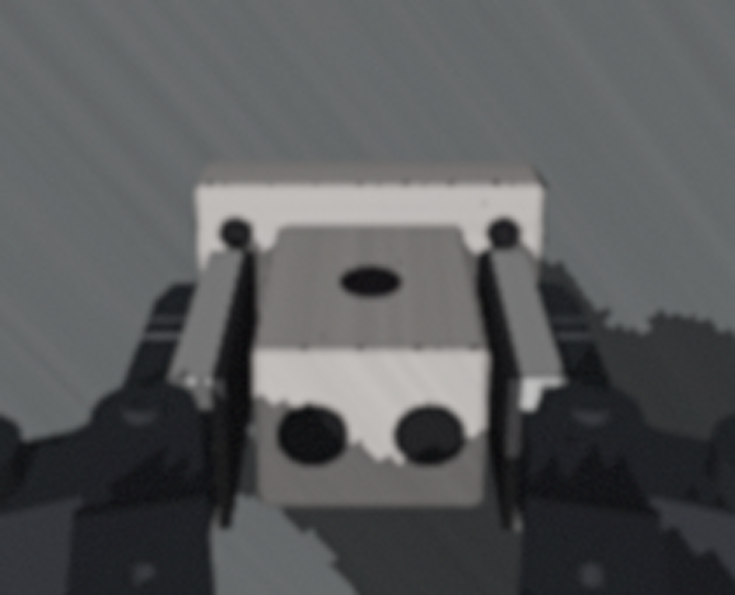

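Well centred; close on the neck.

>>> play_rows(moves=[[[0,0,0],[0,0.001,0],20],[[0,0,0],[0,0.001,0],10],[[0,0,0],[0,0.001,0],10],[[0,0,0],[0,0.001,0],10],[[0,0,0],[0,0.001,0],10]])

```text
time: 10.35
ee_pos: [0.4372, 0.0288, 0.0171]
tcp_rot: [-89.9, -0.1, -37.3]
wrist_force: [-3.2, -0.9, 12.2]
opening: 0.029
```

```bash
python3 -c "
from h import *
go(.437,.028,.106,-26.6)"
```

```text
t 10.35 pos [0.4372 0.0288 0.0171] rot [-8.994e+01 -7.000e-02 -3.726e+01] F [-3.2 -0.9 12.2] open 0.029
turn [ -0.05 -10.66   0.08] shift [ 0.0005 -0.0889 -0.0007]
```

>>> play_rows(moves=[[[0,0,0],[0,-0.008,0],10],[[0,0,0],[0,-0.03,0],10],[[0,-3,0],[0,-0.065,0],10],[[0,-8,0],[0,-0.089,0],10],[[0,-10.7,0],[0,-0.089,0],10]])

```text
time: 10.85
ee_pos: [0.4382, 0.0289, 0.1085]
tcp_rot: [-89.9, -0.2, -26.4]
wrist_force: [0.8, 0.3, -1.5]
opening: 0.0295
```

```bash
python3 -c "
from h import *
go(.5055,-.3508,.106,-26.6)"
```

```text
t 10.85 pos [0.4382 0.0289 0.1085] rot [-89.86  -0.25 -26.37] F [ 0.8  0.3 -1.5] open 0.0295
turn [-0.14  0.23  0.25] shift [ 0.229   0.0027 -0.3103]
```

>>> play_rows(moves=[[[0,0.2,0],[0.015,0,-0.02],10],[[0,0.2,0],[0.04,0,-0.055],10],[[0,0.2,0],[0.068,0,-0.092],10],[[0,0.2,0],[0.096,0,-0.13],10],[[0,0.2,0],[0.124,0,-0.168],10]])

```text
time: 11.35
ee_pos: [0.4723, -0.1788, 0.1049]
tcp_rot: [-90.0, -0.0, -26.7]
wrist_force: [1.1, 0.4, -2.7]
opening: 0.0296
```

```bash
python3 -c "
from h import *
go(.5055,-.3508,.106,-26.6)"
```

```text
t 11.35 pos [ 0.4723 -0.1788  0.1049] rot [-89.99  -0.   -26.74] F [ 1.1  0.4 -2.7] open 0.0296
turn [-0.01 -0.14  0.  ] shift [ 0.107  -0.0011 -0.1387]
```

>>> play_rows(moves=[[[0,0,0],[0.028,0,-0.037],10],[[0,0,0],[0.056,0,-0.074],10],[[0,0,0],[0.082,0,-0.108],10],[[0,0,0],[0.099,0,-0.131],10],[[0,0,0],[0.106,0,-0.14],10]])

```text
time: 11.85
ee_pos: [0.5037, -0.3521, 0.104]
tcp_rot: [-90.0, 0.1, -26.9]
wrist_force: [-0.1, 0.7, -1.8]
opening: 0.0289
```

>>> play_rows(moves=[[[0,0,0],[0,0,0],10],[[0,0,0],[0,0,0],10],[[0,0,0],[0,0,0],10],[[0,0,0],[0,0,0],10],[[0,0,0],[0,0,0],10]])

```text
time: 12.35
ee_pos: [0.5041, -0.3489, 0.1051]
tcp_rot: [-90.0, -0.0, -26.7]
wrist_force: [1.4, 0.5, -2.4]
opening: 0.0293
```

```bash
python3 -c "
from h import *
go(.5055,-.3508,.106,-26.6)
snap('wrist','w11')
crop('w11',200,130,370,290,4,'w11c')"
```

```text
t 12.35 pos [ 0.5041 -0.3489  0.1051] rot [-9.000e+01 -2.000e-02 -2.671e+01] F [ 1.4  0.5 -2.4] open 0.0293
turn [ 0.   -0.11  0.02] shift [ 0.002  -0.0009 -0.0011]
```

View pics/w11.png

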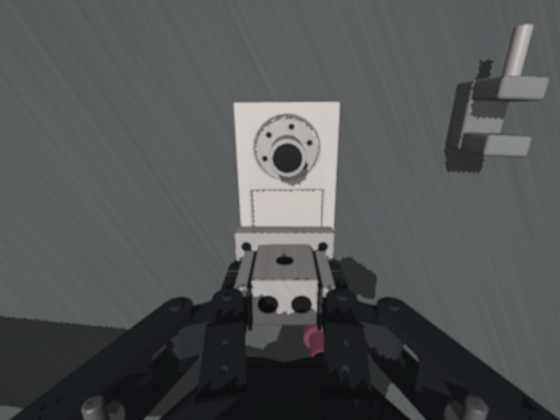

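View pics/w11c.png

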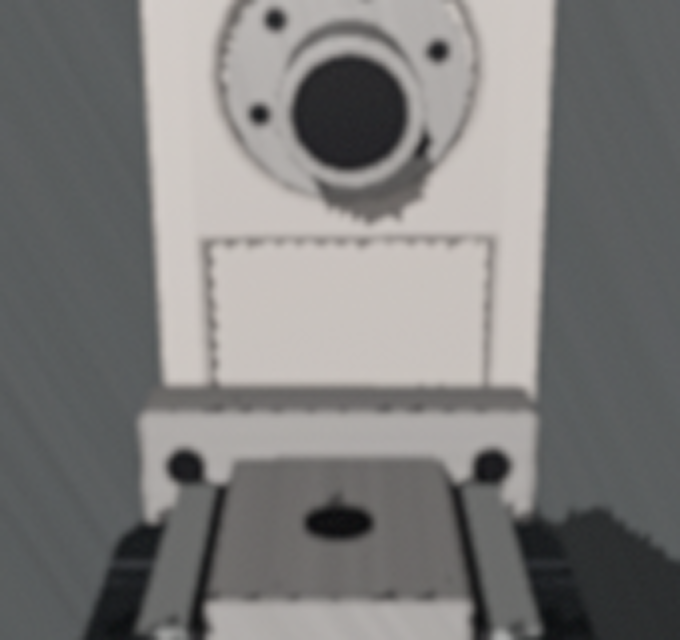

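```bash
python3 - <<'E'
from h import *
np.set_printoptions(precision=4,suppress=True)
c=ld("w11")
T=lambda x,y,z: ray(c,200+x/4-.375,130+y/4-.375,z)
for n,a,b,z,k in(("nest",(203,240),(495,239),.014,.0203),("foot",(140,413),(538,413),.100,.018),("carr",(160,387),(537,387),.014,0)):
    A,B=T(*a,z),T(*b,z);d=B-A;L=np.linalg.norm(d);u=d/L;v=np.array([-u[1],u[0],0])
    print(n,L,np.degrees(np.arctan2(d[1],d[0])),(A+B)/2-v*k)
go(.5055,-.3508,.106,-26.6)
E
```

```text
nest 0.06054963205536331 -26.556936747171697 [ 0.5052 -0.3513  0.014 ]
foot 0.054728946115288564 -26.774392924781424 [ 0.5035 -0.3495  0.1   ]
carr 0.08158234794121524 -26.77210823937954 [ 0.4994 -0.3626  0.014 ]
t 12.4 pos [ 0.5041 -0.3491  0.1051] rot [-90.    -0.02 -26.72] F [-0.2  0.1 -2.4] open 0.0291
turn [ 0.   -0.12  0.02] shift [ 0.002  -0.0009 -0.0009]
```

>>> play_rows(moves=[[[0,0,0],[0.002,0.015,-0.0008],10],[[0,0,0],[0.0022,0.04,-0.0008],10],[[0,0,0],[0.0022,0.058,-0.0008],10],[[0,0,0],[0.0022,0.065,-0.0008],10],[[0,0,0],[0.0022,0.065,-0.0008],10]])

```text
time: 12.9
ee_pos: [0.5049, -0.3509, 0.0381]
tcp_rot: [-90.0, 0.1, -26.8]
wrist_force: [-0.5, -0.6, -2.5]
opening: 0.029
```

```bash
python3 -c "
from h import *
go(.5055,-.3508,.0231,-26.6)
snap('wrist','w12')
crop('w12',200,180,370,320,4.5,'w12c')"
```

```text
t 12.9 pos [ 0.5049 -0.3509  0.0381] rot [-89.98   0.14 -26.77] F [-0.5 -0.6 -2.5] open 0.029
turn [-0.02 -0.17 -0.14] shift [0.0005 0.015  0.0004]
```

View pics/w12c.png

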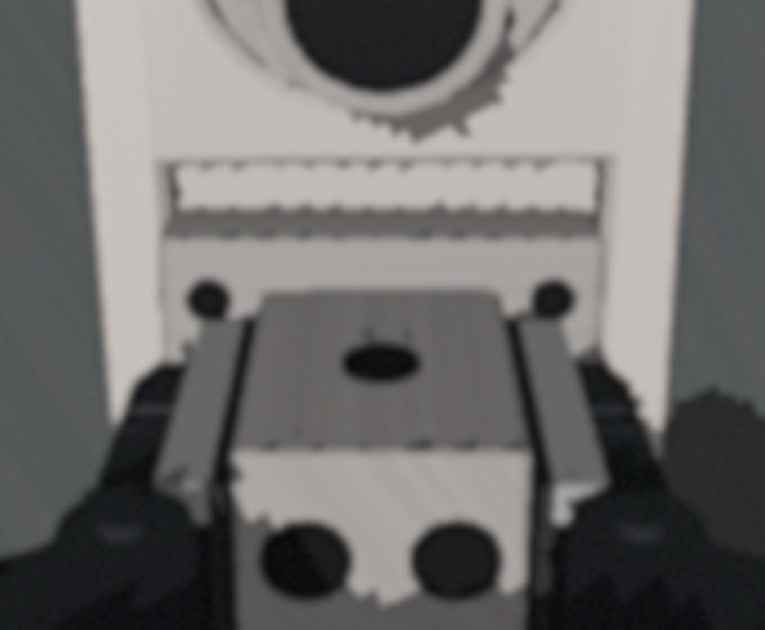

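```bash
python3 - <<'E'
from h import *
c=ld("w12")
T=lambda x,y,z: ray(c,200+x/4.5-.39,180+y/4.5-.39,z)
n=(T(157,158,.014)+T(612,158,.014))/2;f_=(T(165,239,.033)+T(603,239,.033))/2
th=np.radians(-26.7);print(n,f_,"gap z",(n-f_)@[-np.sin(th),np.cos(th),0],"x",(n-f_)@[np.cos(th),np.sin(th),0])
E
```

```text
[ 0.51435448 -0.33220937  0.014     ] [ 0.51266054 -0.33538686  0.033     ] gap z 0.003599796535427496 x 8.560877485383552e-05
```

>>> play_rows(moves=[[[0,0,0],[0,0.003,0.001],10],[[0,0,0],[0,0.006,0.001],10],[[0,0,0],[0,0.009,0.001],10],[[0,0,0],[0,0.0105,0.001],10],[[0,0,0],[0,0.011,0.001],10]])

```text
time: 13.45
ee_pos: [0.506, -0.3505, 0.0286]
tcp_rot: [-90.0, 0.0, -26.8]
wrist_force: [-0.0, -0.9, -2.9]
opening: 0.0294
```

>>> play_rows(moves=[[[0,0,0],[0,0.001,0],10],[[0,0,0],[0,0.002,0],10],[[0,0,0],[0,0.003,0],10],[[0,0,0],[0,0.004,0],10],[[0,0,0],[0,0.0045,0],10]])

```text
time: 13.95
ee_pos: [0.506, -0.3505, 0.0241]
tcp_rot: [-90.0, 0.0, -26.8]
wrist_force: [0.3, 0.1, -2.0]
opening: 0.0295
```

```bash
python3 -c "
from h import *
go(.5055,-.3508,.0231,-26.6)
snap('wrist','w13')
crop('w13',190,180,380,320,4,'w13c')"
```

```text
t 13.95 pos [ 0.506  -0.3505  0.0241] rot [-9.000e+01  1.000e-02 -2.677e+01] F [ 0.3  0.1 -2. ] open 0.0295
turn [-0.   -0.17 -0.01] shift [-0.0003  0.001  -0.0005]
```

View pics/w13c.png

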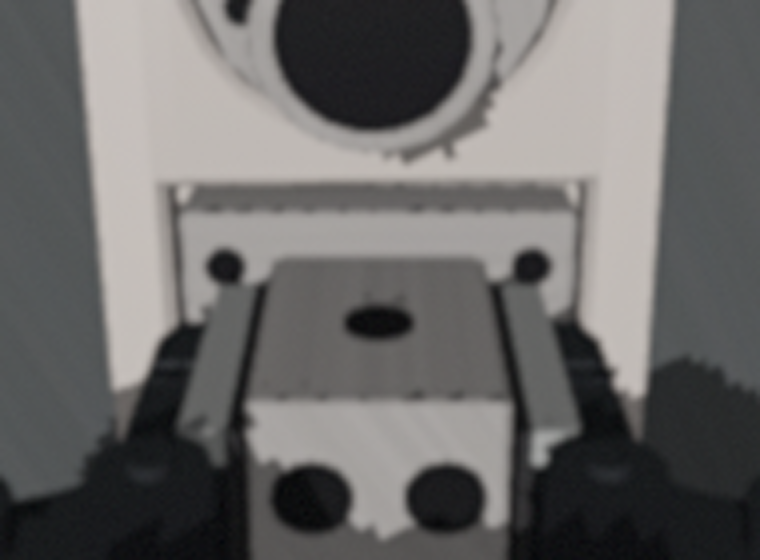

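In the nest, about 1 mm above the floor. Lower the last bit until contact.

>>> play_rows(moves=[[[0,0,0],[0,0.0005,0],10],[[0,0,0],[0,0.001,0],10],[[0,0,0],[0,0.0014,0],10],[[0,0,0],[0,0.0018,0],10],[[0,0,0],[0,0.002,0],10]])

```text
time: 14.5
ee_pos: [0.5061, -0.3506, 0.0232]
tcp_rot: [-90.0, -0.0, -26.8]
wrist_force: [-3.8, 2.1, 8.5]
opening: 0.0291
```

>>> play_rows(moves=[[[0,0,0],[0,0,0],50],[[0,0,0],[0,0,0],70],[[0,0,0],[0,0,0],70],[[0,0,0],[0,0,0],70],[[0,0,0],[0,-0.005,0],70]])

```text
time: 15.0
ee_pos: [0.5057, -0.3503, 0.0266]
tcp_rot: [-90.0, 0.1, -26.8]
wrist_force: [0.4, 0.3, 0.3]
opening: 0.0602
```

>>> play_rows(moves=[[[0,0,0],[0,-0.02,0],70],[[0,0,0],[0,-0.06,0],80],[[0,0,0],[0,-0.11,0],100],[[0,0,0],[0,-0.16,0],100],[[0,0,0],[0,-0.2,-0.03],100]])

```text
time: 15.5
ee_pos: [0.4937, -0.3756, 0.2312]
tcp_rot: [-90.0, -0.2, -26.6]
wrist_force: [0.6, -1.7, -0.9]
opening: 0.0855
```

```bash
python3 -c "
from h import *
snap('wrist','w14')
snap('top','t14')
crop('w14',190,90,390,270,4,'w14c')
go(.40,.19,.23,-13)"
```

```text
t 15.6 pos [ 0.4928 -0.3802  0.2345] rot [-90.15  -0.55 -26.85] F [ 1.3 -0.3  0.2] open 0.0857
turn [  0.22 -13.85   0.53] shift [-0.3404 -0.      0.4668]
```

View pics/w14.png

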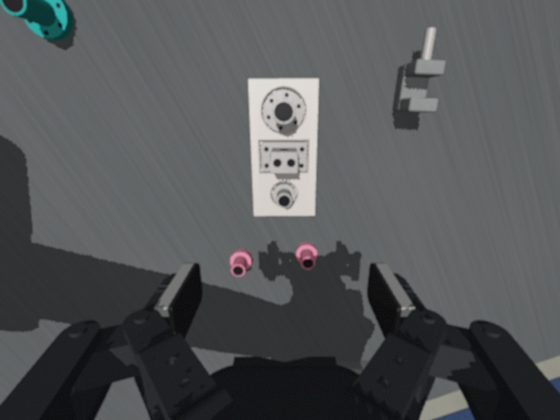

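View pics/w14c.png

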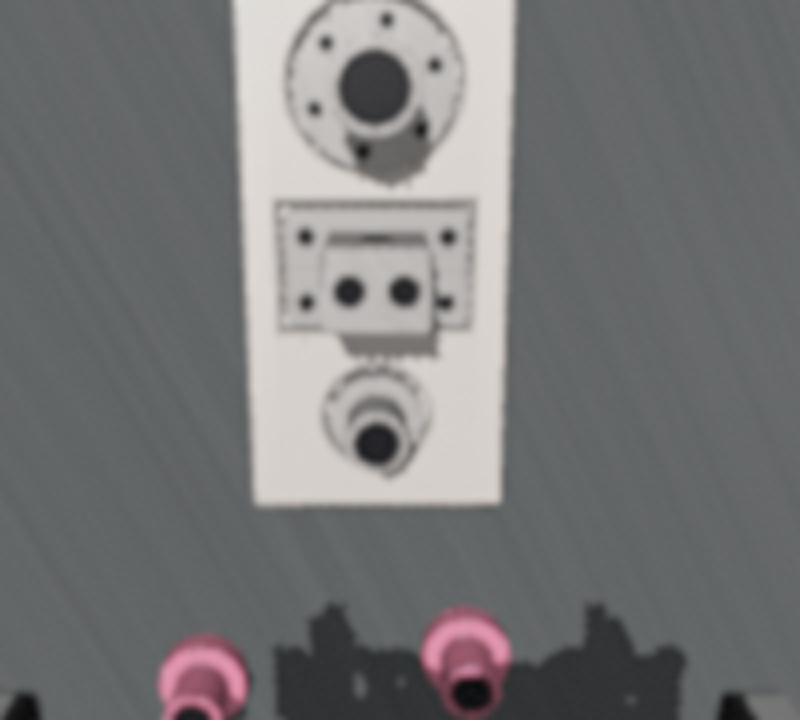

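```bash
python3 -c "
from h import *
go(.51,.19,.28,-13)"
```

```text
t 15.6 pos [ 0.4928 -0.3802  0.2345] rot [-90.15  -0.55 -26.85] F [ 1.3 -0.3  0.2] open 0.0857
turn [  0.22 -13.85   0.53] shift [-0.2417 -0.0492  0.5163]
```

>>> play_rows(moves=[[[0,-4,0],[-0.012,-0.005,0.025],100],[[0,-8,0],[-0.03,-0.01,0.064],100],[[0,-11,0],[-0.05,-0.02,0.107],100],[[0,-13.7,0],[-0.07,-0.03,0.15],100],[[0,-13.7,0],[-0.09,-0.045,0.193],100]])

```text
time: 16.1
ee_pos: [0.4985, -0.1627, 0.272]
tcp_rot: [-90.0, 0.1, -13.0]
wrist_force: [0.2, 1.1, 0.1]
opening: 0.0855
```

```bash
python3 -c "
from h import *
go(.51,.19,.28,-13)"
```

```text
t 16.1 pos [ 0.4985 -0.1627  0.272 ] rot [-8.999e+01  6.000e-02 -1.301e+01] F [0.2 1.1 0.1] open 0.0855
turn [-0.01 -0.01 -0.06] shift [-0.0682 -0.0079  0.3462]
```

>>> play_rows(moves=[[[0,0,0],[-0.009,-0.002,0.046],100],[[0,0,0],[-0.018,-0.004,0.092],100],[[0,0,0],[-0.027,-0.006,0.138],100],[[0,0,0],[-0.036,-0.008,0.184],100],[[0,0,0],[-0.045,-0.008,0.23],100]])

```text
time: 16.6
ee_pos: [0.5069, 0.0717, 0.2806]
tcp_rot: [-90.0, -0.0, -13.1]
wrist_force: [0.1, -0.0, -0.9]
opening: 0.0853
```

>>> play_rows(moves=[[[0,0,0],[-0.009,0,0.044],100],[[0,0,0],[-0.018,0,0.085],100],[[0,0,0],[-0.023,0,0.11],100],[[0,0,0],[-0.023,0,0.117],100],[[0,0,0],[-0.023,0,0.117],100]])

```text
time: 17.1
ee_pos: [0.5112, 0.1896, 0.2798]
tcp_rot: [-90.0, 0.0, -13.0]
wrist_force: [0.3, -0.3, -0.4]
opening: 0.0857
```

```bash
python3 -c "
from h import *
go(.528,.259,.28,-13)
snap('wrist','w15')"
```

```text
t 17.1 pos [0.5112 0.1896 0.2798] rot [-9.003e+01  3.000e-02 -1.297e+01] F [ 0.3 -0.3 -0.4] open 0.0857
turn [ 0.03  0.03 -0.03] shift [ 0.0008 -0.0002  0.0714]
```

View pics/w15.png

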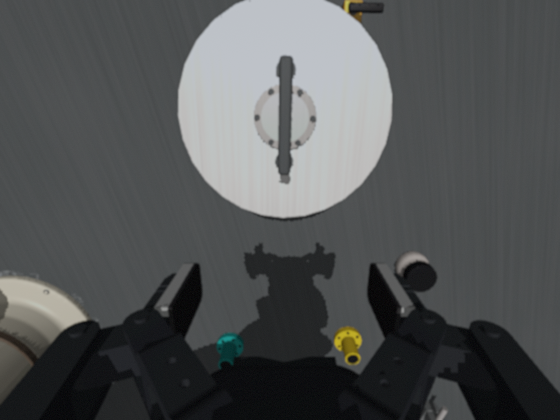

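```bash
python3 -c "
from h import *
crop('w15',235,45,335,195,4,'w15c')"
```

```text
(no output)
```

View pics/w15c.png

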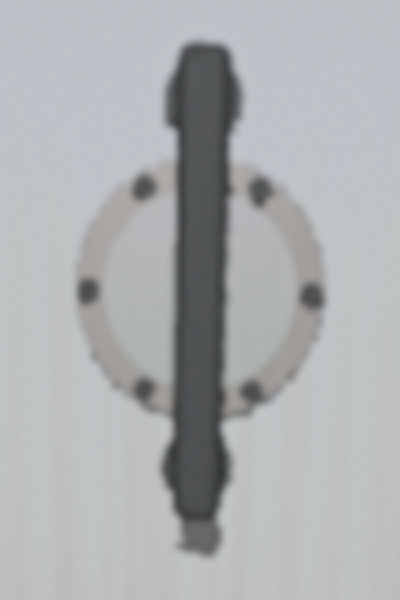

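```bash
python3 - <<'E'
from h import *
np.set_printoptions(precision=4,suppress=True)
c=ld("w15")
T=lambda x,y,z: ray(c,235+x/4-.375,45+y/4-.375,z)
A,B=T(205,47,.149),T(197,517,.149);d=A-B;print(A,B,(A+B)/2,np.linalg.norm(d),np.degrees(np.arctan2(d[1],d[0])))
# ring on lid z~.107
P=np.array([T(x,y,.107) for x,y in[(144,187),(261,190),(312,295),(252,391),(144,389),(88,290)]]);print(P.mean(0))
# lid edge fit
im=cv2.cvtColor(c["img"],cv2.COLOR_RGB2GRAY);m=(im>150).astype(np.uint8)
n,l,st,ce=cv2.connectedComponentsWithStats(m);i=1+np.argmax(st[1:,4]);cs,_=cv2.findContours((l==i).astype(np.uint8),cv2.RETR_EXTERNAL,cv2.CHAIN_APPROX_NONE)
k=max(cs,key=len)[:,0];k=k[k[:,1]>5];P=np.array([ray(c,u,v,.107) for u,v in k])
s=np.linalg.lstsq(np.c_[2*P[:,:2],np.ones(len(P))],(P[:,:2]**2).sum(1),rcond=None)[0];print("circ",s[:2],np.sqrt(s[2]+s[0]**2+s[1]**2),st[i])
E
```

```text
[0.5401 0.3103 0.149 ] [0.5157 0.2126 0.149 ] [0.5279 0.2614 0.149 ] 0.10070265545373851 76.0173314763526
[0.5278 0.2613 0.107 ]
circ [0.528 0.262] 0.10951466497745542 [  178     0   214   218 35237]
```

```bash
python3 -c "
from h import *
go(.528,.2615,.19,-14)"
```

```text
t 17.15 pos [0.5113 0.1887 0.2801] rot [-9.003e+01  2.000e-02 -1.304e+01] F [-0.1 -0.6 -0.5] open 0.0855
turn [ 0.03  0.96 -0.02] shift [-0.0001  0.09    0.0748]
```

>>> play_rows(moves=[[[0,0.5,0],[0,0.01,0.03],100],[[0,1,0],[0,0.03,0.06],100],[[0,1,0],[0,0.06,0.0745],100],[[0,1,0],[0,0.082,0.0745],100],[[0,1,0],[0,0.09,0.0745],100]])

```text
time: 17.65
ee_pos: [0.5277, 0.26, 0.1878]
tcp_rot: [-90.1, 0.1, -14.1]
wrist_force: [1.1, 0.1, 0.0]
opening: 0.0853
```

>>> play_rows(moves=[[[0,0,0],[0,0,0],60],[[0,0,0],[0,0,0],60],[[0,0,0],[0,0,0],60],[[0,0,0],[0,0,0],60],[[0,0,0],[0,0,0],60]])

```text
time: 18.15
ee_pos: [0.5284, 0.2615, 0.191]
tcp_rot: [-90.0, -0.1, -14.1]
wrist_force: [0.8, -0.1, -0.1]
opening: 0.051
```

```bash
python3 -c "
from h import *
go(.528,.2615,.124,-14)
snap('wrist','w16');snap('top','t16')
crop('w16',220,100,350,300,3.5,'w16c')"
```

```text
t 18.15 pos [0.5284 0.2615 0.191 ] rot [-8.996e+01 -5.000e-02 -1.407e+01] F [ 0.8 -0.1 -0.1] open 0.051
turn [-0.04 -0.07  0.05] shift [-0.0005  0.067  -0.0001]
```

View pics/w16.png

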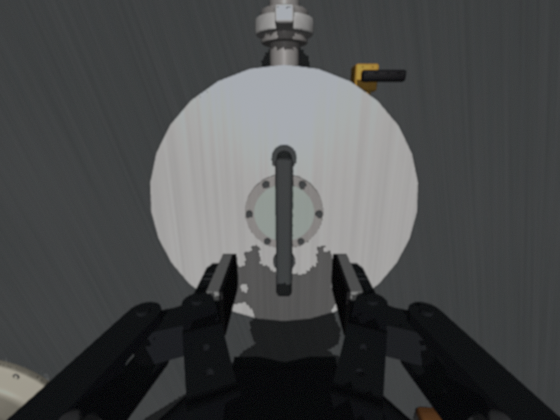

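View pics/w16c.png

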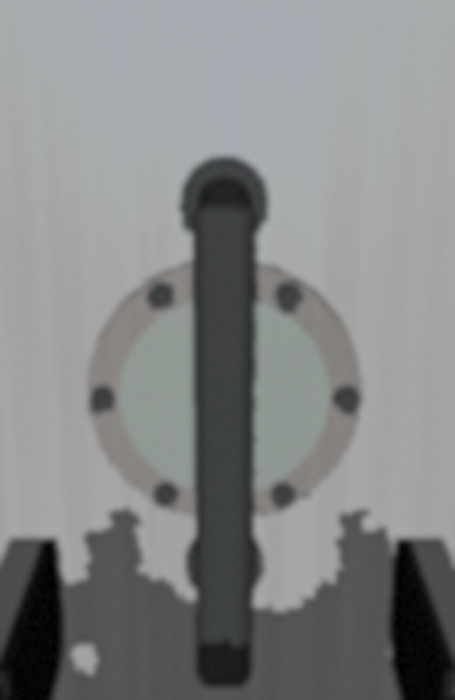

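```bash
python3 - <<'E'
from h import *
np.set_printoptions(precision=4,suppress=True)
c=ld("w16")
T=lambda x,y,z: ray(c,220+x/3.5-.36,100+y/3.5-.36,z)
A,B=T(224.5,205,.149),T(223,684,.149);d=A-B;print(A,B,(A+B)/2,np.linalg.norm(d),np.degrees(np.arctan2(d[1],d[0])))
P=np.array([T(x,y,.106) for x,y in[(160,296),(289,296),(346,399),(283,494),(166,494),(102,399)]]);print(P.mean(0))
m=(A+B)/2;go(m[0],m[1],.124,-14)
E
```

```text
[0.5405 0.3126 0.149 ] [0.5154 0.2142 0.149 ] [0.528  0.2634 0.149 ] 0.10156384586339008 75.68942249851837
[0.5277 0.2616 0.106 ]
t 18.25 pos [0.5283 0.2615 0.1906] rot [-89.98  -0.02 -14.07] F [0.2 0.1 0.4] open 0.0509
turn [-0.02 -0.07  0.02] shift [-0.0007  0.0666  0.0017]
```

>>> play_rows(moves=[[[0,0,0],[0,0.015,0.0007],60],[[0,0,0],[0,0.035,0.0007],60],[[0,0,0],[0,0.053,0.0007],60],[[0,0,0],[0,0.062,0.0007],60],[[0,0,0],[-0.0005,0.066,0.0007],60]])

```text
time: 18.75
ee_pos: [0.5275, 0.2622, 0.1235]
tcp_rot: [-90.0, 0.0, -14.1]
wrist_force: [-0.6, -0.5, 0.2]
opening: 0.0511
```

>>> play_rows(moves=[[[0,0,0],[0,0,0],60],[[0,0,0],[0,0,0],60],[[0,0,0],[0,0,0],50],[[0,0,0],[0,0,0],40],[[0,0,0],[0,0,0],30]])

```text
time: 19.25
ee_pos: [0.528, 0.2624, 0.1246]
tcp_rot: [-90.0, -0.0, -14.1]
wrist_force: [-0.2, 0.2, -0.0]
opening: 0.026
```

```bash
python3 -c "
from h import *
go(.528,.262,.124,-14)
snap('wrist','w17')
crop('w17',200,120,370,330,3,'w17c')"
```

```text
t 19.25 pos [0.528  0.2624 0.1246] rot [-8.998e+01 -2.000e-02 -1.406e+01] F [-0.2  0.2 -0. ] open 0.026
turn [-0.02 -0.06  0.02] shift [ 0.0001  0.0006 -0.0004]
```

View pics/w17c.png

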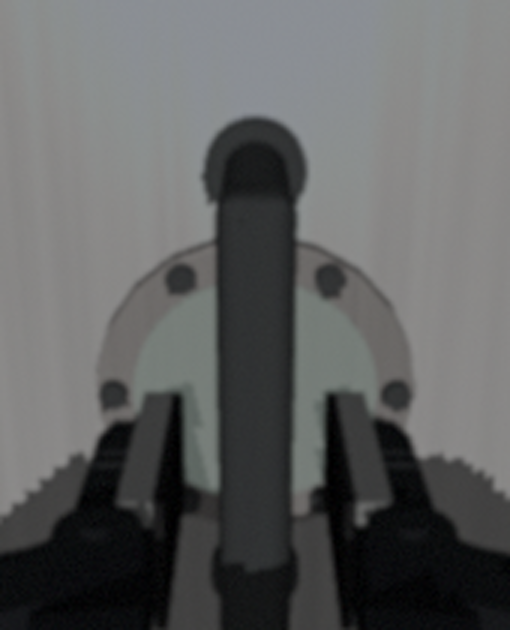

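Bar is centred between the pads. Close with 100 N.

>>> play_rows(moves=[[[0,0,0],[0,0,0],15],[[0,0,0],[0,0,0],5],[[0,0,0],[0,0,0],0],[[0,0,0],[0,0,0],0],[[0,0,0],[0,0,0],0]], grip_force=100)

```text
time: 19.8
ee_pos: [0.528, 0.2623, 0.1246]
tcp_rot: [-90.0, -0.0, -14.1]
wrist_force: [0.5, -0.5, 5.0]
opening: 0.01
```

>>> play_rows(moves=[[[0,0,0],[0,-0.0005,0],0],[[0,0,0],[0,-0.001,0],0],[[0,0,0],[0,-0.0015,0],0],[[0,0,0],[0,-0.002,0],0],[[0,0,0],[0,-0.0025,0],0]])

```text
time: 20.3
ee_pos: [0.5273, 0.2621, 0.1258]
tcp_rot: [-90.1, 0.1, -14.1]
wrist_force: [0.5, 0.1, -9.1]
opening: 0.01
```

>>> play_rows(moves=[[[0,0,0],[0,-0.0005,0],0],[[0,0,0],[0,-0.001,0],0],[[0,0,0],[0,-0.0015,0],0],[[0,0,0],[0,-0.002,0],0],[[0,0,0],[0,-0.0025,0],0]])

```text
time: 20.8
ee_pos: [0.5274, 0.2621, 0.1284]
tcp_rot: [-90.1, 0.1, -14.1]
wrist_force: [0.0, 0.1, -17.7]
opening: 0.01
```

>>> play_rows(moves=[[[0,0,0],[0,-0.0005,0],0],[[0,0,0],[0,-0.001,0],0],[[0,0,0],[0,-0.0015,0],0],[[0,0,0],[0,-0.002,0],0],[[0,0,0],[0,-0.0025,0],0]])

```text
time: 21.3
ee_pos: [0.5283, 0.2624, 0.1329]
tcp_rot: [-89.9, -0.1, -14.1]
wrist_force: [-0.3, -1.2, -6.3]
opening: 0.0099
```

>>> play_rows(moves=[[[0,0,0],[0,-0.0005,0],0],[[0,0,0],[0,-0.001,0],0],[[0,0,0],[0,-0.0015,0],0],[[0,0,0],[0,-0.002,0],0],[[0,0,0],[0,-0.0025,0],0]])

```text
time: 21.8
ee_pos: [0.5279, 0.2623, 0.1343]
tcp_rot: [-90.0, -0.0, -14.1]
wrist_force: [0.4, -0.4, -6.6]
opening: 0.01
```

```bash
python3 -c "
from h import *
go(.528,.2624,.1496,-14.06)
snap('side','s18');crop('s18',130,80,270,190,5.5,'s18c')"
```

```text
t 21.8 pos [0.5279 0.2623 0.1343] rot [-8.999e+01 -1.000e-02 -1.407e+01] F [ 0.4 -0.4 -6.6] open 0.01
turn [-0.01 -0.01  0.01] shift [ 0.0001 -0.0153  0.0001]
```

View pics/s18c.png

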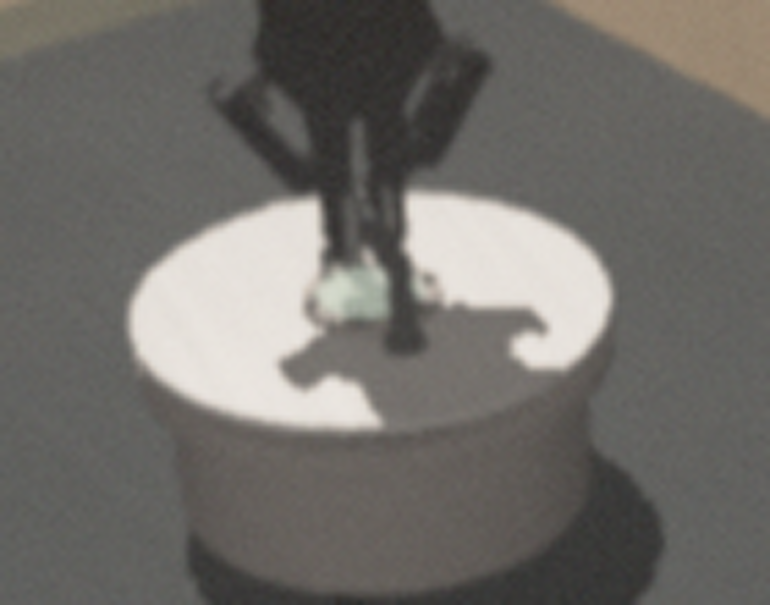

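Free (6.6 N = lid's weight), about 10 mm up. Continue slowly another 15 mm.

>>> play_rows(moves=[[[0,0,0],[0,-0.001,0],0],[[0,0,0],[0,-0.002,0],0],[[0,0,0],[0,-0.003,0],0],[[0,0,0],[0,-0.004,0],0],[[0,0,0],[0,-0.005,0],0]])

```text
time: 22.35
ee_pos: [0.5278, 0.2623, 0.1393]
tcp_rot: [-90.0, 0.0, -14.1]
wrist_force: [-0.5, 0.1, -7.1]
opening: 0.0101
```

>>> play_rows(moves=[[[0,0,0],[0,-0.001,0],0],[[0,0,0],[0,-0.002,0],0],[[0,0,0],[0,-0.003,0],0],[[0,0,0],[0,-0.004,0],0],[[0,0,0],[0,-0.005,0],0]])

```text
time: 22.85
ee_pos: [0.5278, 0.2623, 0.1444]
tcp_rot: [-90.0, -0.0, -14.1]
wrist_force: [0.2, 0.5, -7.3]
opening: 0.01
```

>>> play_rows(moves=[[[0,0,0],[0,-0.001,0],0],[[0,0,0],[0,-0.002,0],0],[[0,0,0],[0,-0.003,0],0],[[0,0,0],[0,-0.004,0],0],[[0,0,0],[0,-0.005,0],0]])

```text
time: 23.35
ee_pos: [0.5278, 0.2623, 0.1494]
tcp_rot: [-90.0, 0.0, -14.1]
wrist_force: [0.3, -0.2, -6.0]
opening: 0.0106
```

>>> play_rows(moves=[[[0,0,0],[0,0,0],0],[[0,0,0],[0,0,0],0],[[0,0,0],[0,0,0],0],[[0,0,0],[0,0,0],0],[[0,0,0],[0,0,0],0]])

```text
time: 23.85
ee_pos: [0.5278, 0.2623, 0.1492]
tcp_rot: [-90.0, 0.0, -14.1]
wrist_force: [-0.6, -0.2, -7.4]
opening: 0.01
```

```bash
python3 -c "
from h import *
go(.528,.2624,.1496,-14.06)
from workcell import get_obs
print(get_obs()['torque'])
snap('side','s19');crop('s19',130,80,270,190,5.5,'s19c')
snap('top','t19');snap('wrist','w19')"
```

```text
t 23.85 pos [0.5278 0.2623 0.1492] rot [-90.     0.   -14.06] F [-0.6 -0.2 -7.4] open 0.01
turn [ 0. -0. -0.] shift [ 0.0001 -0.0004  0.0001]
[ 0.00500491 -0.06141873 -0.00750301]
```

View pics/s19c.png

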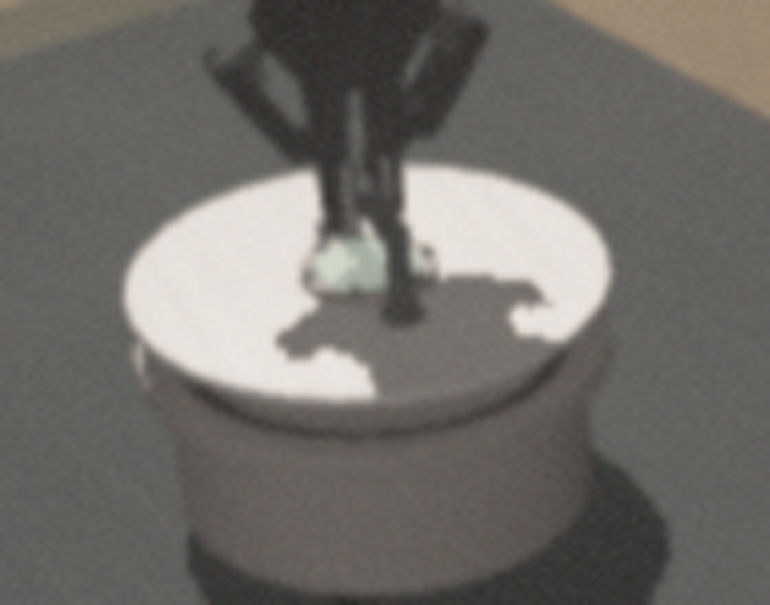

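View pics/s19.png

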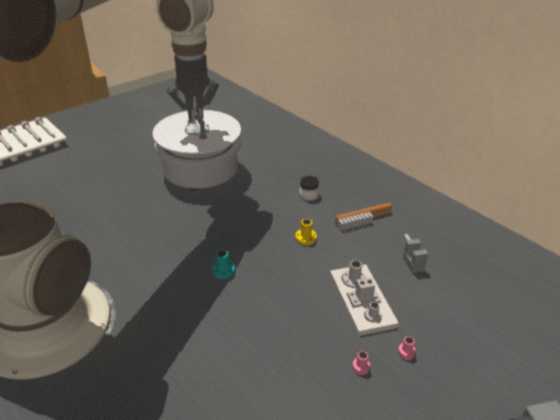

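View pics/w19.png

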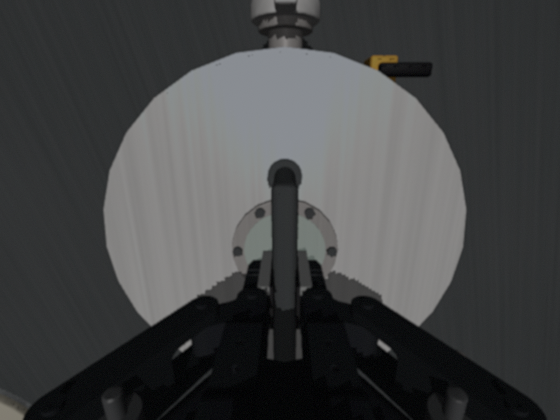

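View pics/t19.png

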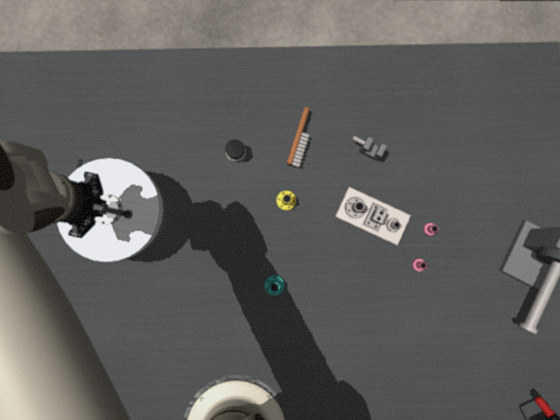

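```bash
python3 -c "
from h import *
crop('s19',320,250,410,340,6,'s19p')
from workcell import get_obs,job_done
print(job_done()); o=get_obs();print(o['time'],o['ee_pos'],o['wrist_force'],o['opening'])"
```

```text
the job is handed in; nothing more can be done
None
the job is handed in; nothing more can be done
```

View pics/s19p.png

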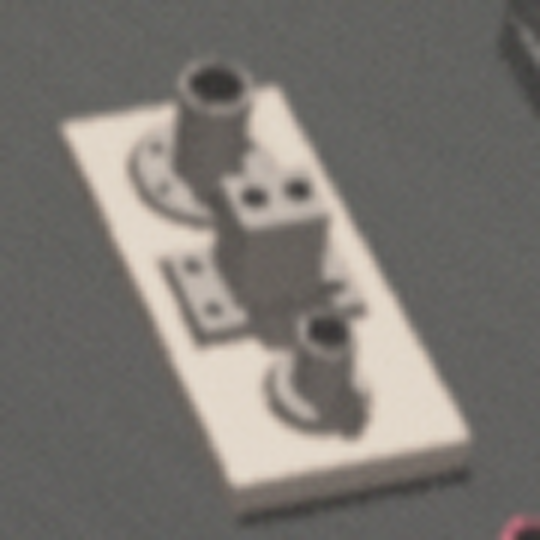

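The flange and the valve block are standing in their nests and released. The lid is held by its handle about 25 mm above its seat. I handed the job in at about 24 s; it gave no verdict.

- **Flange and block:** Both touched the nest floor within 0.1 mm of the height worked out from the grasp, at 5 to 9 N. After release, the wrist and side views show both upright and down in their nests. The sleeve, look-alikes, jar, brush and vice look undisturbed.
- **Lid:** I pulled it up at 5 mm/s. The highest force I read was about 18 N, then it dropped to about 7 N, the lid's own weight, once it was past the O-ring. The last reading before hand-in showed it 24.6 mm up by tool travel, with the tool within 0.5 mm sideways of where it gripped and no tool tilt. I judged the lid itself level from the pictures only.

**Disagreements:** The top and side cameras differed by 3 to 5 mm on the parts and carrier and about 10 mm on the handle, so I placed everything by the wrist camera. The gripper opening read about 1 to 2 mm under the stated part widths in every grasp. My attempt to read the arm's state after handing in returned nothing, so there is no reading from the final second.

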